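# Chock the loose gas cylinder

### The arm

A 6-joint arm with a two-finger parallel gripper is mounted at the origin on a cart in front of the work surface, level with it; the furniture and walls round the work are solid. World frame = base frame: x ahead of the robot, y to its left, z up, the work surface at z = 0. Lengths are in m, angles in degrees, forces in N, time in s.
With the tool pointing down it reaches from about 0.3 to 0.75 m from the base axis. Payload 8.5 kg.
Tool frame: the origin (TCP) lies on the centre line of the jaws, within the pads' length; the fingertips stand 22 mm ahead of it and the grasp point (between the pads) lies 3 mm ahead of it (env.tip_reach is the distance from the TCP to the fingertips, in m); y points along the fingers, z is the direction in which the jaws open and shut, and the axes are right-handed (so a half turn about y gives the same grasp; the last joint's range is limited). The gripper opens to 85 mm and grips with 20 to 120 N. Pads are 22 mm wide; open, the fingers measure 114 mm over their backs; the gripper's body (76 mm by 85 mm) begins 54 mm behind the grasp point. The pads swing forward as they close: fully open they stand 13 mm farther back than shut.
Start: joints at [-78.398, 21.807, 74.336, -0, 83.858, -12.336], TCP at [0.223, -0.503, 0.229] pointing down, gripper open.
Joint ranges: [-178.18, 178.18], [-50.72, 133.34], [12.68, 142.11], [-81.47, 261.47], [9.98, 163.14], [-165.26, 165.26]. Speed limits (degrees/s): [136.94, 136.94, 180, 180, 180, 180].

### API

Orientations are given as a 3x3 rotation matrix whose columns are the frame's x, y, z axes.
In Python, from rig import env, get_image gives the robot as it stands. The module is installed in compiled form; this text tells all that it offers.
- The arm moves only by the tool carry_out, never from a script. Its argument "targets" is a list that holds one entry, the list of rows, each a list of 7 numbers: the closure, from 0 (fully open) to 1 (shut), then the shift along the world's x, y, z in mm, then the turn, a rotation vector about the world's x, y, z in degrees. In form: [[[claw, dx, dy, dz, ax, ay, az], ...]]. A call has 1 to 20 rows; each row is the pose to reach, as a shift and turn from the pose commanded when the call began; what a row does not reach only later rows make up. A row lasts 1/12 s, in which the tool goes at most 41.7 mm and 7.16 degrees, less where a joint would pass 70% of its speed; a pose out of reach is approached as far as the arm can. A call with a gripper value outside its range is refused whole. The fingers move at their own pace and stop on an object; "squeeze" is the grip in N (left out, the last holds). Time passes only in rows, so rows that repeat a pose let the fingers close. It gives the time, the measured TCP pose, the force and the opening at its end, in the units of the state.
- env.observe(): the state, without advancing time (a new reading comes with each control period).
- get_image(name): name is "side" or "top"; returns a dict with "img" (400x640x3 uint8, red, green, blue), "fx", "fy", "cx", "cy" (pixels), "k1" (the pictures are not rectified: a ray, as slopes to the right and down, at radius r is drawn at 1 + k1 r^2 times it, then the intrinsics apply), "rvec" (rotation vector, rad) and "tvec" (3), from world to camera coordinates, as OpenCV has them. Camera axes: x right, y down, z forward; pixel columns grow to the right and rows downward; lengths in m; the calibration is good to about 2 mm. A picture is of the moment at which its call begins. There is no depth.
- env.close_job(): hands the job in, once; it reports no verdict.
The state is a dict: "time_s": time; "q": joint angles; "qvel": joint speeds; "joint_efforts": joint torques, N m; "position": TCP position; "tool_rot": TCP orientation; "ft_force": force on the tool from outside, world axes, zero at the start; "wrist_torque": the same for the moment, N m; "grip_width": finger opening in m.
Only numpy, scipy, OpenCV 4.12 (cv2) and the standard library are available. Lean on these libraries where they do the work, as an engineer would, in place of code of your own. Each camera call takes 0.05 s, during which the arm holds its last target.

### The job

A small bin stands in the way of the loose gas cylinder: first stack it on the other bin of its kind, turned end for end from it so that its feet sit down on the ledges instead of nesting. Then roll the lying cylinder over the bench under the flat of the fingertips, from above and in as many slow strokes as it takes, until it rests square against the rubber face of the chock rail, about mid-rail; do not grip it, lift it, shove it from the side or let it run away. Leave the cup, the vial and the marker where they stand.

Things in the scene. Friction and masses are not known exactly. Their poses are not given: they have to be found in the camera images.
- gas_cylinder: bare aluminium gas cylinder lying on the bench, 60 mm thick, 180 mm long, 0.35 to 0.7 kg. Origin on its axis at mid-length; x along it to the black cap (60 mm body from x = -90 to +60 mm, thinner beyond); y and z turn as it rolls, z is up at first. Starts 190 to 240 mm from the rubber face, parallel to the rail within 0.1 rad. Rolls freely, half as far as a fingertip on its top
- chock: chock rail: dark steel angle fixed to the bench, 200 mm long, 38 mm high, 38 mm deep, black rubber face. Origin on the bench at the middle of the face; x along the rail, z up, y from the face into the rail: the cylinder lies on its -y side and is home with its axis at y = -30 mm. Only the bin stands between them
- bin_upper: grey open bin in the lane between cylinder and rail, 130 x 60 mm, 50 mm high, 0.12 kg. Upper band (z = 32 to 50 mm) upright, to be gripped across its 60 mm width at mid-length; narrows below to 104 x 38 mm. Origin under its centre; x along it to the low front end (36 mm high), z up. Feet at x = +44 and -16 mm, 14 mm long, 50 mm over their outer faces
- bin_upper_front (a point): middle of the low front end wall of bin_upper, 63.5 mm from its origin along its x axis
- bin_lower: the other bin, same shape and axes, 0.30 kg, on the left or right of the lane, front roughly the same way. Ledges inside its rim 44 mm above its underside at x = -44 and +16 mm, 20 mm long, 41 mm apart; rim 54 mm wide inside. A bin centred on it and turned 180 degrees stands with its feet on them, underside 44 mm above this one's; the same way round it nests at 18 mm
- specimen_cup: lidded specimen cup, 63 mm wide, 71 mm high, bystander, on the other side of the lane from bin_lower; origin at the centre of its underside, z up
- vial: small glass vial, 22 mm wide, 47 mm high, bystander standing beside the lane; origin at the centre of its underside, z up
- marker: marker pen, 118 mm long, 13 mm thick, bystander lying beside the lane on the robot's side; origin under its middle, y along the pen
Mind the look-alikes: they are no part of the job. What is shaped like the bin_upper but red is not meant.

How it is judged (in metres and radians):
On the way, in this order (a step that is already met when the one before it is completed fails the run):
1. the bin from the lane stands turned on the ledges of the other bin, released (z of bin_upper in the frame of bin_lower between 0.04 and 0.0475 m and horizontal distance between bin_upper and bin_lower below 0.014 m and x of bin_upper_front in the frame of bin_lower below -0.045 m and angle between bin_lower's own z axis and vertical below 0.05 rad and contact force between the fingers and bin_upper below 0.1 N), for 0.2 s.
2. the cylinder has truly rolled: it comes to lie upside down on its way (angle between gas_cylinder's own z axis and vertical above 2 rad and height (world z) of gas_cylinder below 0.036 m), for 0.05 s.
At the end, for the whole second after the job is handed in: The lane's bin stands on the other's ledges, fronts opposite (underside 40 to 47.5 mm above the other's, centres within 14 mm); the cylinder lies still on the bench, axis within 6 mm of touching distance from the rubber face, square within 0.06 rad, its middle within 50 mm of mid-rail (z of bin_upper in the frame of bin_lower between 0.04 and 0.0475 m and horizontal distance between bin_upper and bin_lower below 0.014 m and x of bin_upper_front in the frame of bin_lower below -0.045 m and angle between bin_lower's own z axis and vertical below 0.05 rad and y of gas_cylinder in the frame of chock between -0.036 and -0.024 m and x of gas_cylinder in the frame of chock between -0.05 and 0.05 m and angle between the x axis of gas_cylinder and the x axis of chock, either way round below 0.06 rad and height (world z) of gas_cylinder below 0.034 m and linear speed of each of gas_cylinder, bin_upper below 0.01 m/s).
It fails at once if the cylinder is lifted off the bench (axis above 45 mm) (height (world z) of gas_cylinder above 0.045 m).
It fails at once if the fingers bear on the cylinder's side or ends, gripping or shoving it, instead of on its top (contact force between the fingers and gas_cylinder above 1 N and height (world z) of the grasp point below 0.066 m).
It fails at once if the cylinder runs away (faster than 0.3 m/s) (linear speed of gas_cylinder above 0.3 m/s).
It fails at once if the cup, vial or marker is moved more than 20 mm, or the cup or vial tipped (distance of any of specimen_cup, vial, marker from where it was at the start of the episode above 0.02 m or angle between any of specimen_cup, vial's own z axis and vertical above 0.3 rad).
It also fails if it takes over 67 s, if anything falls off the work surface, if the arm or the gripper's body presses on something with over 40 N, if the wrist force passes 120 N, or if a joint passes its speed limit or range.

## Working session

There is one attempt and no reset: what is moved stays moved. The work goes in short steps, Python scripts to look and compute and a tool call to move; the robot and the scene stay as the last step left them, time stands still between calls to the robot, and variables do not carry over. Pictures are saved under pics/ and viewed, and the job is handed in when it is done.

Besides the shell and the picture viewer there is one more tool, called in YAML: its name, and indented under it one key for each argument. carry_out: Moves the arm, as the interface text tells. Its arguments: {"type":"object","properties":{"targets":{"type":"array"},"squeeze":{"type":"number"}},"required":["targets"]}

```bash
mkdir -p pics; cat > h.py <<'E'
import numpy as np, cv2
from rig import env, get_image
def cam(c):
    R,_=cv2.Rodrigues(np.array(c['rvec'],float)); return R,np.array(c['tvec'],float).ravel()
def ray(c,u,v):
    xd,yd=(u-c['cx'])/c['fx'],(v-c['cy'])/c['fy']
    rd=np.hypot(xd,yd); r=rd
    for _ in range(30): r=rd/(1+c['k1']*r*r)
    s=r/rd if rd>0 else 1
    R,t=cam(c); o=-R.T@t; d=R.T@np.array([xd*s,yd*s,1]); return o,d/np.linalg.norm(d)
def onz(c,u,v,z):
    o,d=ray(c,u,v); return o+d*(z-o[2])/d[2]
def proj(c,P):
    R,t=cam(c); P=np.atleast_2d(P)@R.T+t; x=P[:,0]/P[:,2];y=P[:,1]/P[:,2];f=1+c['k1']*(x*x+y*y)
    return np.c_[x*f*c['fx']+c['cx'],y*f*c['fy']+c['cy']]
def tri(c1,p1,c2,p2):
    o1,d1=ray(c1,*p1);o2,d2=ray(c2,*p2)
    A=np.c_[d1,-d2];s=np.linalg.lstsq(A,o2-o1,rcond=None)[0]
    a=o1+s[0]*d1;b=o2+s[1]*d2; return (a+b)/2,np.linalg.norm(a-b)
def shot(n,f):
    c=get_image(n); np.save('pics/'+f+'.npy',c,allow_pickle=True); cv2.imwrite('pics/'+f+'.png',c['img'][:,:,::-1]); return c
def load(f): return np.load('pics/'+f+'.npy',allow_pickle=True).item()
E
python3 - <<'E'
from h import *
for n in('side','top'):
    c=shot(n,n+'0'); R,t=cam(c); print(n,c['fx'],c['fy'],c['cx'],c['cy'],c['k1'],-R.T@t); print(R.round(3))
s=env.observe()
for k,v in s.items(): print(k,np.round(v,4))
print(env.tip_reach)
E
```

```text
side 466.1884158356522 466.1884158356522 324.165064547264 198.3041742470278 -0.04941119151003117 [ 0.37188148 -1.08659314  0.86867973]
[[ 0.983 -0.183 -0.006]
 [-0.114 -0.589 -0.8  ]
 [ 0.143  0.787 -0.6  ]]
top 391.4152971265295 391.4152971265295 321.6947890814642 202.7350793901615 -0.012392282378422107 [ 0.43583378 -0.0215977   1.20827549]
[[-0.029 -1.    -0.003]
 [-0.996  0.029 -0.086]
 [ 0.086  0.    -0.996]]
time_s 0.1
q [-7.83979e+01  2.18369e+01  7.43789e+01  1.40000e-03  8.38595e+01
 -1.23373e+01]
qvel [ 0.0039 -0.2234 -0.1311 -0.0989 -0.0454  0.0141]
joint_efforts [ 4.20000e-03 -4.49219e+01 -2.31659e+01 -2.00000e-04  3.70000e-03
 -0.00000e+00]
position [ 0.2231 -0.5024  0.2289]
tool_rot [[-9.140e-01 -2.000e-04  4.058e-01]
 [-4.058e-01  1.300e-03 -9.140e-01]
 [-3.000e-04 -1.000e+00 -1.300e-03]]
ft_force [ 0.1445 -0.1071  0.006 ]
wrist_torque [ 0.0095 -0.0216  0.0224]
grip_width 0.0853
0.022
```

View pics/top0.png

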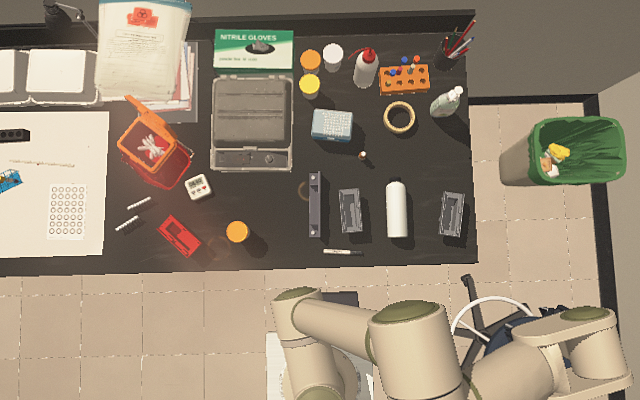

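View pics/side0.png

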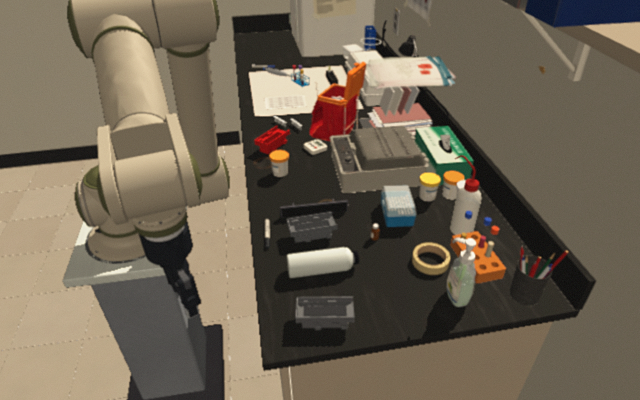

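```bash
python3 - <<'E'
from h import *
a=load('top0')['img'][150:265,290:480,::-1]; cv2.imwrite('pics/topc.png',cv2.resize(a,None,fx=4.2,fy=4.2,interpolation=cv2.INTER_CUBIC))
a=load('side0')['img'][190:340,240:400,::-1]; cv2.imwrite('pics/sidec.png',cv2.resize(a,None,fx=4,fy=4,interpolation=cv2.INTER_CUBIC))
E
```

```text
(no output)
```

View pics/topc.png

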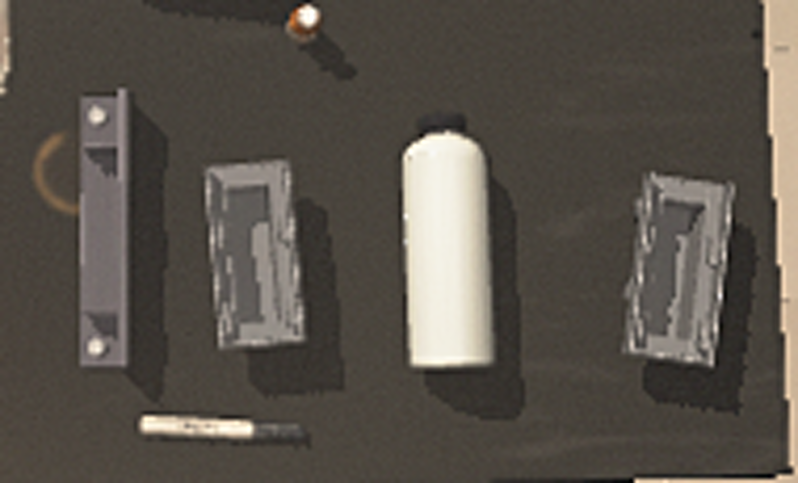

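View pics/sidec.png

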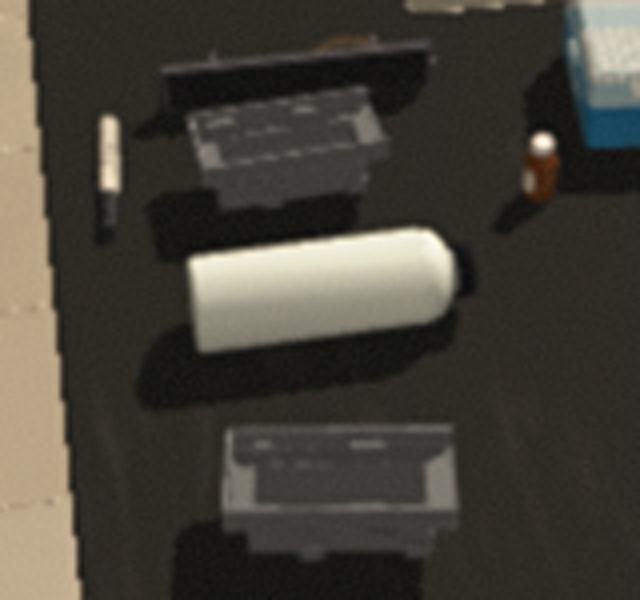

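```bash
cat > crop.py <<'E'
import sys
from h import *
def crop(f,x0,y0,x1,y1,k,out):
    a=load(f)['img'][y0:y1,x0:x1,::-1]; a=cv2.resize(a,None,fx=k,fy=k,interpolation=cv2.INTER_CUBIC)
    a=np.clip(a.astype(float)*1.5,0,255).astype(np.uint8)
    for x in range((x0+9)//10*10,x1,10): cv2.putText(a,str(x),((x-x0)*k,8),0,.3,(0,255,255)); cv2.line(a,((x-x0)*k,10),((x-x0)*k,16),(0,255,255))
    for y in range((y0+9)//10*10,y1,10): cv2.putText(a,str(y),(0,(y-y0)*k+3),0,.3,(0,255,255)); cv2.line(a,(20,(y-y0)*k),(26,(y-y0)*k),(0,255,255))
    return a
E
python3 - <<'E'
from crop import *
A=[crop('top0',330,180,370,245,9,''),crop('top0',432,180,472,245,9,'')]
cv2.imwrite('pics/b1.png',np.hstack(A))
A=[crop('side0',280,200,345,250,9,''),crop('side0',290,285,360,335,9,'')]
w=min(a.shape[1] for a in A)
cv2.imwrite('pics/b2.png',np.vstack([a[:290*2,:w] for a in A])[:900])
cv2.imwrite('pics/b2a.png',A[0]);cv2.imwrite('pics/b2b.png',A[1])
E
```

```text
(no output)
```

View pics/b1.png

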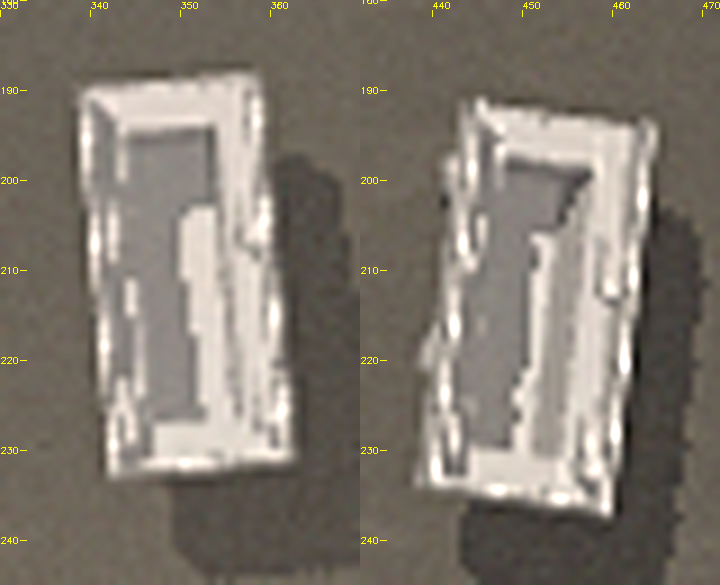

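View pics/b2a.png

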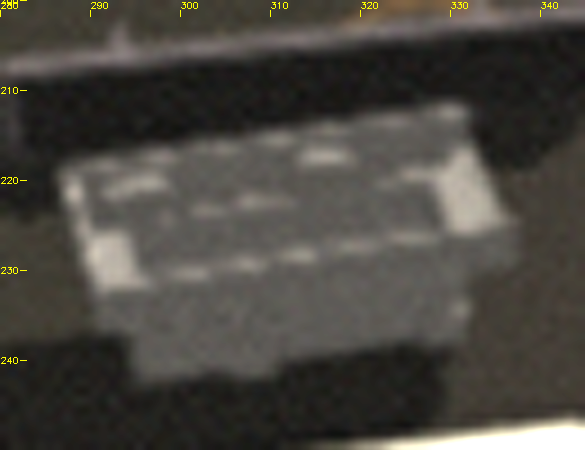

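View pics/b2b.png

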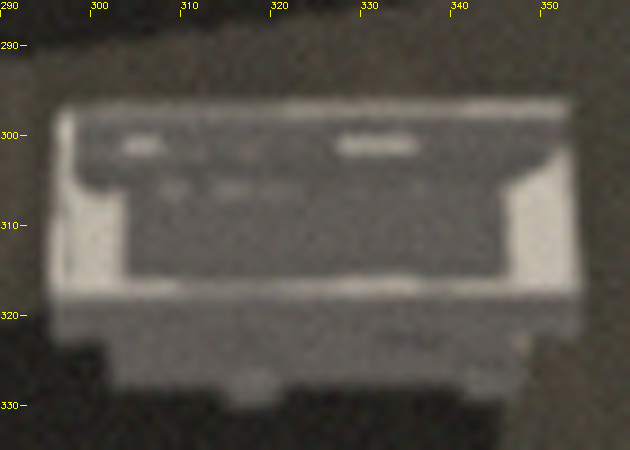

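```bash
cat > fit.py <<'E'
from h import *
from scipy.optimize import least_squares
C=np.array([[65,30,50],[65,-30,50],[-65,30,50],[-65,-30,50]])/1e3
def pose(p):
    c,s=np.cos(p[2]),np.sin(p[2]); return np.array([[c,-s,0],[s,c,0],[0,0,1]])
def pts(p,M=C): return M@pose(p).T+np.array([p[0],p[1],p[3] if len(p)>3 else 0])
def fit(obs,p0,M=C):
    f=lambda p: np.concatenate([(proj(c,pts(p,M))-np.array(o)).ravel() for c,o in obs])
    r=least_squares(f,p0); return r.x, r.fun
E
python3 - <<'E'
from fit import *
t,s=load('top0'),load('side0')
U=([[338.5,190],[359,188.5],[341.5,233],[362.5,231]],[[331,211.5],[337.5,226],[287,218.3],[290.5,232]])
L=([[444.5,191.5],[464,193.5],[439,234.5],[460,237]],[[352.5,296],[354,317.5],[297,296.5],[295.5,318]])
for n,o in(('U',U),('L',L)):
    for i in range(4): 
        X,e=tri(t,o[0][i],s,o[1][i]); print(n,i,(X*1e3).round(1),round(e*1e3,1))
    for obs in ([(t,o[0]),(s,o[1])],[(t,o[0])],[(s,o[1])]):
        p,r=fit(obs,[.4,-.1,0.01]+([0.0] if len(obs)==2 else [])); print(n,(p*[1e3,1e3,57.3,1e3][:len(p)]).round(1),'res',r.round(1))
# rail, cyl, others
for nm,(u,v,z) in dict(railtopL=(309,173,.038),railtopfaceT=(321,172,.038),railfaceB=(320.5,237,.038),vial=(363,152,.047),mk1=(323,251,.013),mk2=(362,254,.013),cup=(237,232,.071)).items(): print(nm,(onz(t,u,v,z)*1e3).round(1))
E
python3 - <<'E'
from crop import *
cv2.imwrite('pics/c1.png',np.hstack([crop('top0',302,165,332,245,7,''),crop('top0',380,165,415,245,7,'')]))
cv2.imwrite('pics/c2.png',crop('side0',270,195,370,285,8,''))
E
```

```text
U 0 [573.7 -72.9  46.9] 2.7
U 1 [ 578.2 -134.7   43.6] 5.5
U 2 [446.6 -77.6  45.5] 5.0
U 3 [ 449.7 -139.7   47.7] 3.0
U [ 512.2 -106.2    2.4   -4.3] res [ 0.2 -1.1 -0.3 -1.1  0.5 -0.7 -0.3 -0.1  0.3  0.4 -1.  -0.8 -1.1  0.3
 -1.   0.4]
U [ 509.7 -105.7    2.5] res [ 0.1 -0.5 -0.3 -0.4  0.5  0.2 -0.3  0.7]
U [ 513.4 -111.     2.4] res [ 1.1  0.2 -0.2 -0.9 -0.5  0.2 -0.4  0.4]
L 0 [ 560.6 -389.2   47.5] 4.4
L 1 [ 551.8 -447.9   44.9] 1.5
L 2 [ 434.3 -365.9   46.8] 6.3
L 3 [ 423.8 -427.2   47.7] 3.7
L [ 493.1 -407.6   -9.8   -3.4] res [-0.1 -1.2  0.3 -0.4  0.4 -1.  -0.5 -0.7 -0.3  0.3 -0.2 -0.4 -1.3  0.5
 -0.8 -0.1]
L [ 490.4 -406.2   -9.3] res [-0.3 -0.4  0.2  0.2  0.5 -0.  -0.3  0.2]
L [ 494.1 -410.3  -10.3] res [ 0.6  0.3  0.5 -0.3 -0.7  0.2 -0.4 -0.3]
railtopL [627.7  14.3  38. ]
railtopfaceT [629.6 -22.1  38. ]
railfaceB [434.1 -14.9  38. ]
vial [ 685.3 -150.3   47. ]
mk1 [391.6 -21.1  13. ]
mk2 [ 379.1 -139.    13. ]
cup [455.6 226.7  71. ]
```

View pics/c1.png

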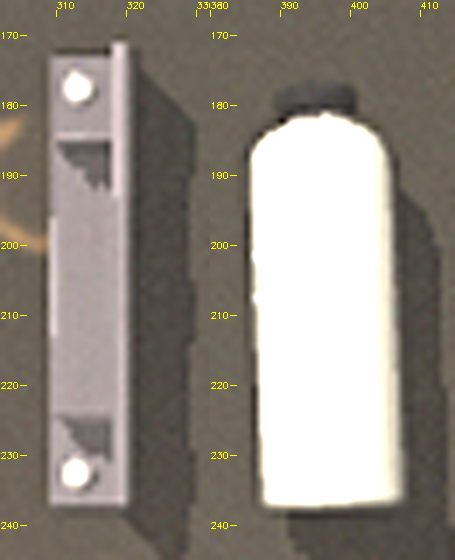

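View pics/c2.png

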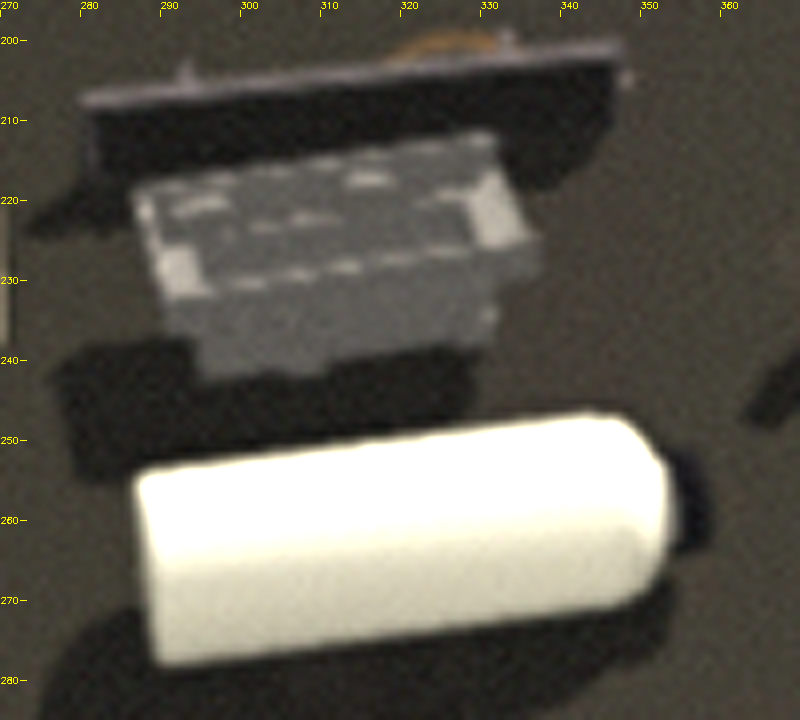

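carry_out:
  targets:
    - [[0, 25, 35, -8, 0, 0, -2], [0, 50, 70, -16, 0, 0, -4], [0, 75, 100, -24, 0, 0, -6], [0, 100, 135, -32, 0, 0, -8], [0, 125, 170, -40, 0, 0, -10], [0, 150, 205, -48, 0, 0, -12], [0, 175, 240, -56, 0, 0, -14], [0, 200, 275, -64, 0, 0, -16], [0, 225, 310, -72, 0, 0, -18], [0, 250, 345, -80, 0, 0, -20], [0, 275, 375, -90, 0, 0, -21.5], [0, 288, 395, -99, 0, 0, -21.5], [0, 288, 395, -99, 0, 0, -21.5], [0, 288, 395, -99, 0, 0, -21.5]]

```text
time_s: 1.27
position: [0.5114, -0.1059, 0.1294]
tool_rot: [[-0.999, -0.002, 0.046], [-0.046, 0.001, -0.999], [0.002, -1.0, -0.001]]
ft_force: [-0.1, 0.4, -0.2]
grip_width: 0.0857
```

```bash
python3 - <<'E'
from crop import *
s=env.observe(); print(s['time_s'],np.round(s['position'],4),np.round(s['tool_rot'],3).tolist(),s['ft_force'])
shot('side','side1')
cv2.imwrite('pics/d1.png',crop('side1',260,120,370,260,5,''))
E
```

```text
1.2667 [ 0.5114 -0.1059  0.1294] [[-0.999, -0.002, 0.046], [-0.046, 0.001, -0.999], [0.002, -1.0, -0.001]] [-0.09475496  0.36735607 -0.16941676]
```

View pics/d1.png

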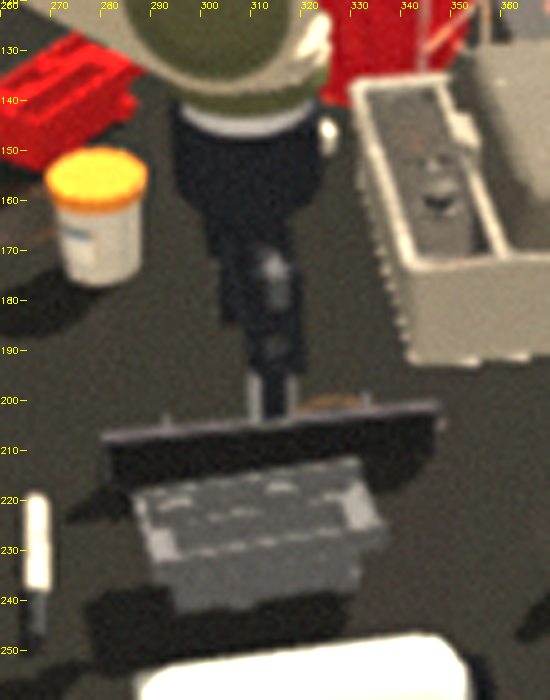

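```bash
python3 - <<'E'
from h import *
s=load('side1')
for z in(.107,.113,.120): print(proj(s,[[.5114,-.1059-.0429,z],[.5114,-.1059-.057,z],[.5114-.011,-.1059-.057,z],[.5114+.011,-.1059-.057,z]]).round(1).tolist())
E
```

```text
[[312.8, 214.1], [313.7, 217.5], [309.4, 218.0], [317.8, 217.0]]
[[312.7, 212.3], [313.6, 215.7], [309.4, 216.2], [317.8, 215.2]]
[[312.7, 210.2], [313.6, 213.6], [309.3, 214.1], [317.8, 213.1]]
```

carry_out:
  targets:
    - [[0, 1, -1, -15, 0, 0, 0], [0, 1.5, -2, -30, 0, 0, 0], [0, 1.5, -2, -45, 0, 0, 0], [0, 1.5, -2, -45, 0, 0, 0]]

```text
time_s: 1.65
position: [0.511, -0.1106, 0.0836]
tool_rot: [[-0.999, -0.004, 0.04], [-0.04, 0.002, -0.999], [0.004, -1.0, -0.002]]
ft_force: [-0.1, 0.4, 0.9]
grip_width: 0.0851
```

```bash
python3 - <<'E'
from crop import *
s=env.observe(); print(s['time_s'],np.round(s['position'],4),s['ft_force'])
c=shot('side','side2');shot('top','top2')
a=crop('side2',265,155,365,260,6,'')
p=s['position']
for z in (.022,.009):
  for sg in(-1,1):
    P=[p+np.array([dx,sg*o,-z]) for dx,o in((-.011,.0429),(.011,.0429),(.011,.057),(-.011,.057))]
    q=((proj(c,P)-[265,155])*6).astype(int); cv2.polylines(a,[q],True,(0,255,0) if z<.01 else (255,0,255))
cv2.imwrite('pics/d2.png',a)
cv2.imwrite('pics/d2t.png',crop('top2',290,150,420,260,6,''))
E
```

```text
1.65 [ 0.511  -0.1106  0.0836] [-0.05556889  0.42445678  0.85402557]
```

View pics/d2.png

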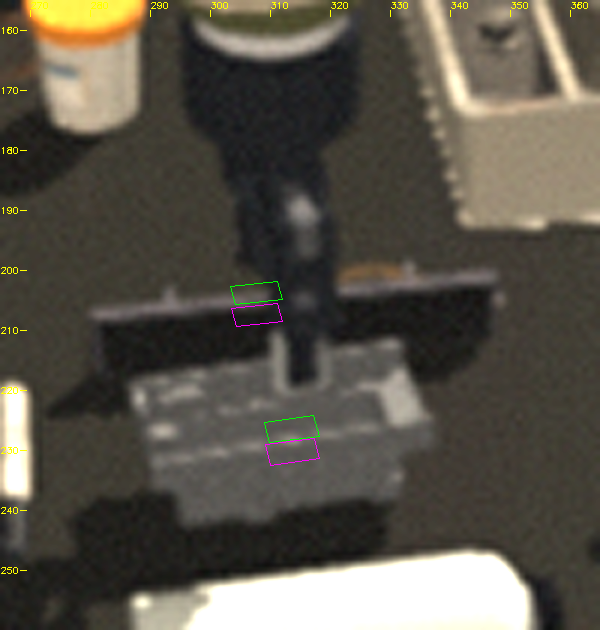

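View pics/d2t.png

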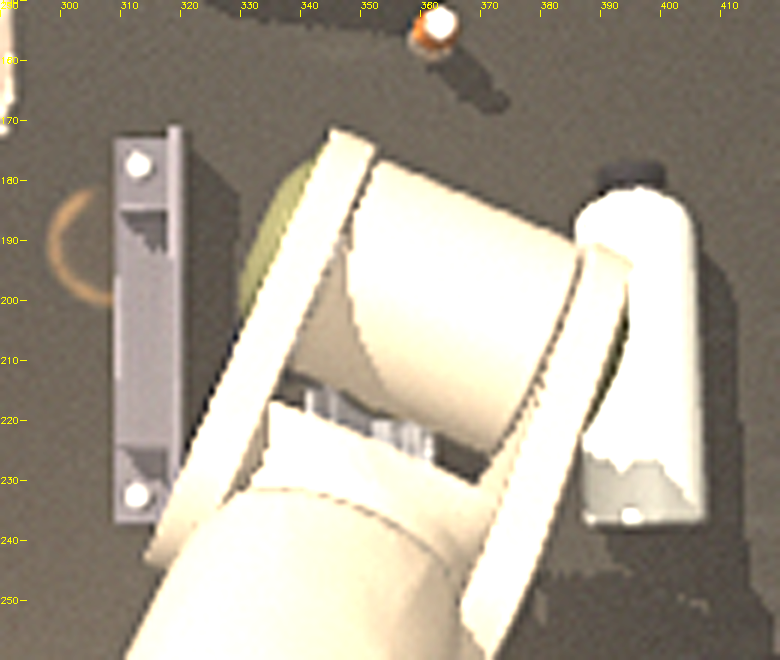

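```bash
python3 - <<'E'
from crop import *
c=load('side0'); x0,y0=140,230
a=crop('side0',x0,y0,230,330,7,'')
p=np.array([.2231,-.5024,.2289]); R=np.array([[-9.140e-01,-2.000e-04,4.058e-01],[-4.058e-01,1.300e-03,-9.140e-01],[-3.000e-04,-1.000e+00,-1.300e-03]])
for y,col in((.022,(255,0,255)),(.009,(0,255,0)),(0,(0,0,255))):
  for sg in(-1,1):
    P=[p+R@np.array([dx,y,sg*o]) for dx,o in((-.011,.0429),(.011,.0429),(.011,.057),(-.011,.057))]
    cv2.polylines(a,[((proj(c,P)-[x0,y0])*7).astype(int)],True,col)
cv2.imwrite('pics/e.png',a)
E
```

```text
(no output)
```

View pics/e.png

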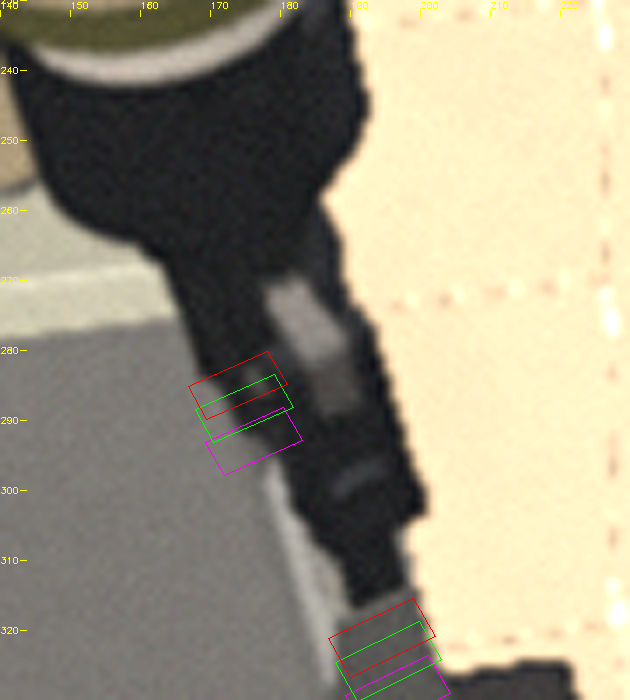

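carry_out:
  squeeze: 30
  targets:
    - [[0, 0, 1, -12, 0, 0, 0], [0, 0, 1, -24, 0, 0, 0], [0, 0, 1, -36, 0, 0, 0], [0, 0, 1, -45, 0, 0, 0], [0, 0, 1, -45, 0, 0, 0], [0.15, 0, 1, -45, 0, 0, 0], [0.25, 0, 1, -45, 0, 0, 0], [0.35, 0, 1, -45, 0, 0, 0], [0.45, 0, 1, -45, 0, 0, 0], [0.6, 0, 1, -45, 0, 0, 0], [0.6, 0, 1, -45, 0, 0, 0]]

```text
time_s: 2.67
position: [0.5129, -0.1089, 0.0408]
tool_rot: [[-0.999, 0.001, 0.043], [-0.043, -0.001, -0.999], [-0.001, -1.0, 0.001]]
ft_force: [-0.0, -0.6, -0.1]
grip_width: 0.0342
```

```bash
python3 - <<'E'
from crop import *
s=env.observe(); print(s['time_s'],np.round(s['position'],4),s['ft_force'],s['grip_width'],np.round(s['tool_rot'],3).tolist())
c=shot('side','side3')
cv2.imwrite('pics/d3.png',crop('side3',265,175,365,260,8,''))
E
```

```text
2.6667 [ 0.5129 -0.1089  0.0408] [-0.02490743 -0.62282129 -0.14618947] 0.03418882677960924 [[-0.999, 0.001, 0.043], [-0.043, -0.001, -0.999], [-0.001, -1.0, 0.001]]
```

View pics/d3.png

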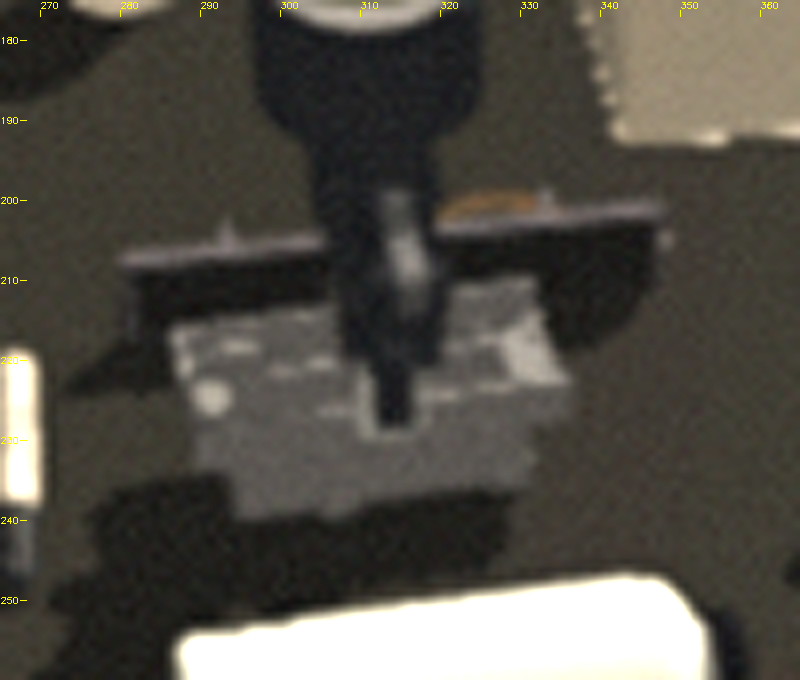

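```bash
python3 - <<'E'
from crop import *
c=shot('side','side3b'); t=shot('top','top3'); s=env.observe(); print(s['grip_width'],s['position'],s['time_s'])
x0,y0=275,170;k=10
a=crop('side3b',x0,y0,350,245,k,'')
p=s['position'];R=np.array(s['tool_rot'])
for w,col in((.034,(255,0,255)),(.060,(0,255,0))):
  for sg in(-1,1):
   for o in (w/2,w/2+.0145):
    P=[p+R@np.array([dx,y,sg*o]) for dx,y in((-.011,.018),(.011,.018),(.011,-.02),(-.011,-.02))]
    cv2.polylines(a,[((proj(c,P)-[x0,y0])*k).astype(int)],True,col)
cv2.imwrite('pics/d4.png',a)
cv2.imwrite('pics/d4t.png',crop('top3',315,170,400,250,9,''))
E
```

```text
0.03415141797780366 [ 0.51271028 -0.10884649  0.04046546] 2.8167
```

View pics/d4.png

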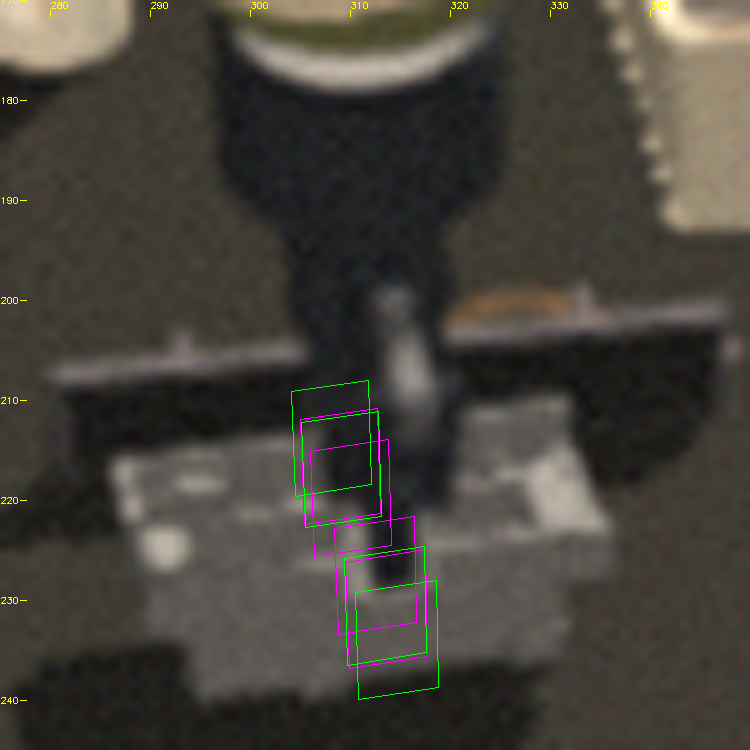

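View pics/d4t.png

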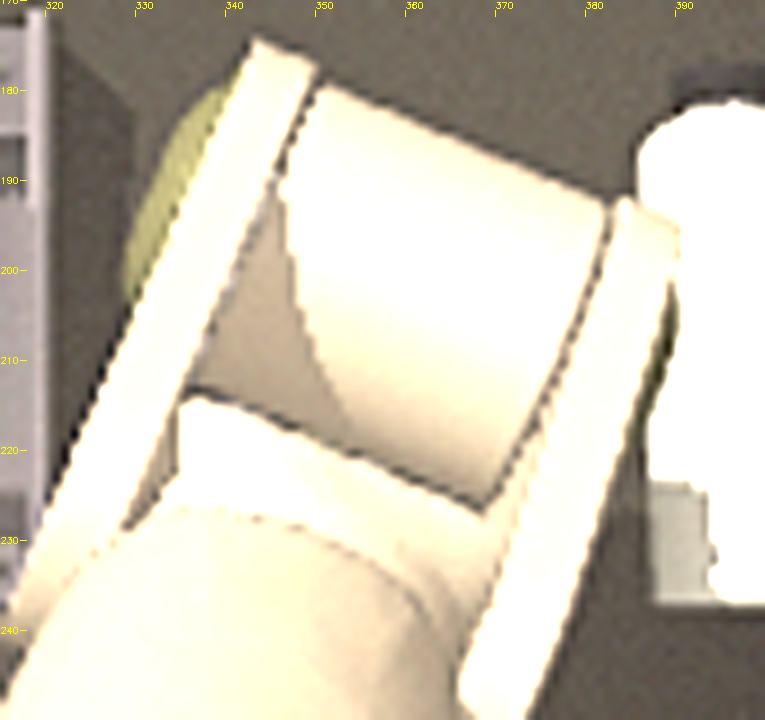

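```bash
python3 - <<'E'
from h import *
c=load('side2')
for off in (.057,.05):
  for h in np.arange(0,.03,.005): print(off,h.round(3),proj(c,[[.511,-.1106-off,.0836+h]]).round(1), end=' ')
  print()
for w in(.034,.060):
  for off in(.0145,.0075):
    for h in np.arange(-.01,.03,.005): print(w,off,h.round(3),proj(c,[[.5127,-.1088-w/2-off,.0405+h]]).round(1), end=' ')
    print()
E
```

```text
0.057 0.0 [[314.  225.6]] 0.057 0.005 [[313.9 224.1]] 0.057 0.01 [[313.9 222.7]] 0.057 0.015 [[313.9 221.2]] 0.057 0.02 [[313.8 219.7]] 0.057 0.025 [[313.8 218.2]] 
0.05 0.0 [[313.5 223.9]] 0.05 0.005 [[313.5 222.4]] 0.05 0.01 [[313.5 221. ]] 0.05 0.015 [[313.4 219.5]] 0.05 0.02 [[313.4 218. ]] 0.05 0.025 [[313.3 216.5]] 
0.034 0.0145 -0.01 [[313.3 234.1]] 0.034 0.0145 -0.005 [[313.3 232.7]] 0.034 0.0145 0.0 [[313.2 231.3]] 0.034 0.0145 0.005 [[313.2 229.9]] 0.034 0.0145 0.01 [[313.2 228.5]] 0.034 0.0145 0.015 [[313.1 227.1]] 0.034 0.0145 0.02 [[313.1 225.7]] 0.034 0.0145 0.025 [[313.  224.2]] 
0.034 0.0075 -0.01 [[312.9 232.4]] 0.034 0.0075 -0.005 [[312.8 231. ]] 0.034 0.0075 0.0 [[312.8 229.6]] 0.034 0.0075 0.005 [[312.8 228.2]] 0.034 0.0075 0.01 [[312.7 226.8]] 0.034 0.0075 0.015 [[312.7 225.4]] 0.034 0.0075 0.02 [[312.7 224. ]] 0.034 0.0075 0.025 [[312.6 222.6]] 
0.06 0.0145 -0.01 [[314.1 237.2]] 0.06 0.0145 -0.005 [[314.1 235.8]] 0.06 0.0145 0.0 [[314.  234.4]] 0.06 0.0145 0.005 [[314. 233.]] 0.06 0.0145 0.01 [[313.9 231.6]] 0.06 0.0145 0.015 [[313.9 230.2]] 0.06 0.0145 0.02 [[313.9 228.8]] 0.06 0.0145 0.025 [[313.8 227.3]] 
0.06 0.0075 -0.01 [[313.7 235.5]] 0.06 0.0075 -0.005 [[313.6 234.1]] 0.06 0.0075 0.0 [[313.6 232.7]] 0.06 0.0075 0.005 [[313.6 231.3]] 0.06 0.0075 0.01 [[313.5 229.9]] 0.06 0.0075 0.015 [[313.5 228.5]] 0.06 0.0075 0.02 [[313.4 227.1]] 0.06 0.0075 0.025 [[313.4 225.6]]
```

carry_out:
  targets:
    - [[0.5, 0, 0, 0, 0, 0, 0], [0.4, 0, 0, 0, 0, 0, 0], [0.3, 0, 0, 0, 0, 0, 0], [0.2, 0, 0, 0, 0, 0, 0], [0.1, 0, 0, 0, 0, 0, 0], [0.0, 0, 0, 0, 0, 0, 0]]

```text
time_s: 3.32
position: [0.5126, -0.1086, 0.0404]
tool_rot: [[-0.999, -0.0, 0.043], [-0.043, 0.0, -0.999], [0.0, -1.0, -0.0]]
ft_force: [0.2, -0.8, -0.3]
grip_width: 0.085
```

```bash
python3 - <<'E'
from crop import *
s=env.observe(); print(s['time_s'],np.round(s['position'],4),s['ft_force'],s['grip_width'])
c=shot('side','side5')
cv2.imwrite('pics/d5.png',crop('side5',265,175,365,260,8,''))
E
```

```text
3.3167 [ 0.5126 -0.1086  0.0404] [ 0.15955851 -0.75450287 -0.3094991 ] 0.08503779191563816
```

View pics/d5.png

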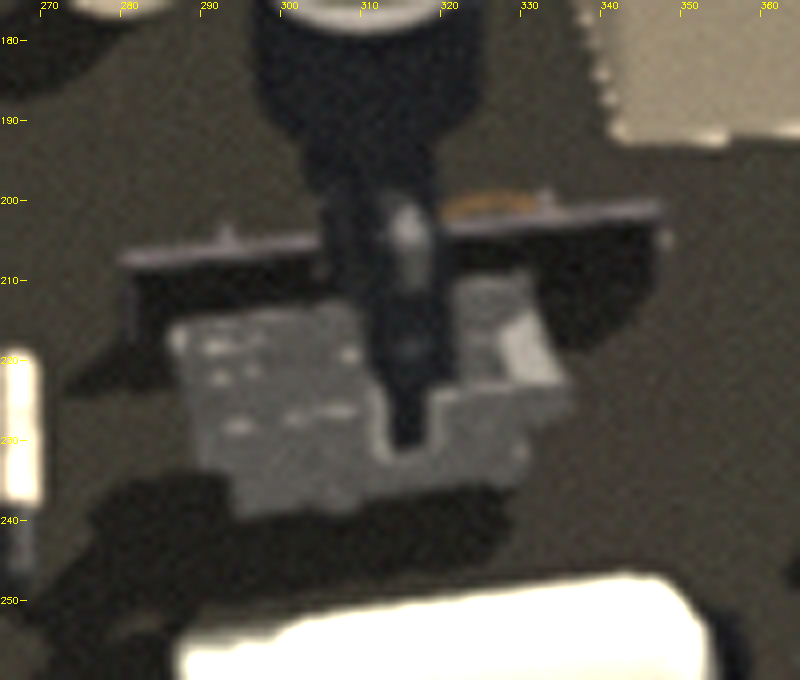

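```bash
python3 - <<'E'
from fit import *
from crop import crop
s=load('side5')
for o in ([[331,209.5],[336.5,222.8],[286,215.7],[288.7,229]],):
    p,r=fit([(s,o)],[.4,-.1,0.01]); print((p*[1e3,1e3,57.3]).round(1),r.round(1))
    p,r=fit([(s,o)],[.4,-.1,0.01,0]); print((p*[1e3,1e3,57.3,1e3]).round(1),r.round(1))
k=7;out=[]
for f,P in(('side0',(.5134,-.111,2.4/57.3)),('side5',p[:3])):
    a=crop(f,275,195,350,250,k,''); 
    for zz,hx,hy in((.05,.065,.03),(.032,.065,.03),(0,.052,.019),(0.032,.052,.026)):
        M=np.array([[hx,hy,zz],[hx,-hy,zz],[-hx,-hy,zz],[-hx,hy,zz]])
        cv2.polylines(a,[((proj(load(f),pts(P,M))-[275,195])*k).astype(int)],True,(0,255,0))
    out.append(a)
cv2.imwrite('pics/f.png',np.vstack(out))
E
```

```text
[512.7 -99.1   1.2] [ 0.3 -0.  -0.5 -0.1 -0.1 -0.2  0.3  0.3]
[ 512.4 -101.2    1.2    1.7] [ 0.4 -0.1 -0.4 -0.1 -0.2 -0.2  0.2  0.3]
```

View pics/f.png

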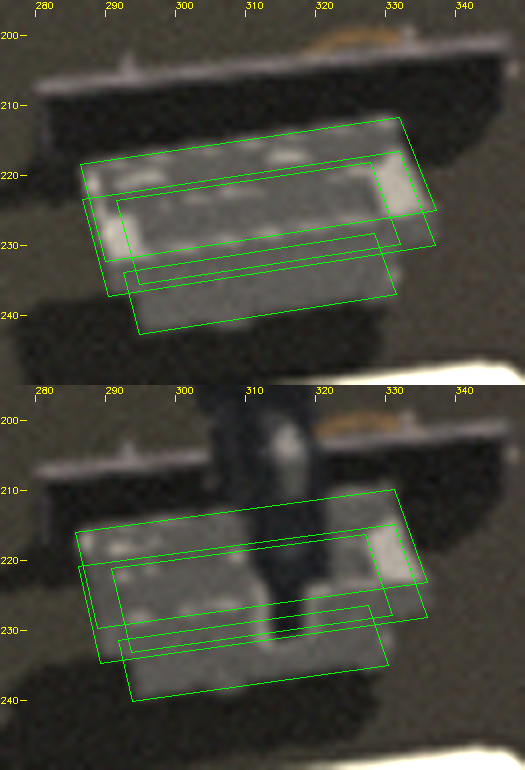

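carry_out:
  squeeze: 20
  targets:
    - [[0, 0, 4, 0, 0, 0, -0.5], [0, 0, 8, 0, 0, 0, -1], [0, 0, 12, 0, 0, 0, -1.2], [0, 0, 12, 0, 0, 0, -1.2], [0.1, 0, 12, 0, 0, 0, -1.2], [0.18, 0, 12, 0, 0, 0, -1.2], [0.22, 0, 12, 0, 0, 0, -1.2], [0.25, 0, 12, 0, 0, 0, -1.2], [0.25, 0, 12, 0, 0, 0, -1.2]]

```text
time_s: 4.12
position: [0.5127, -0.0967, 0.0404]
tool_rot: [[-1.0, 0.0, 0.021], [-0.021, 0.0, -1.0], [-0.0, -1.0, -0.0]]
ft_force: [0.1, 0.5, 0.2]
grip_width: 0.064
```

```bash
python3 - <<'E'
from crop import *
s=env.observe(); print(s['time_s'],np.round(s['position'],4),s['ft_force'],s['grip_width'])
c=shot('side','side6')
cv2.imwrite('pics/d6.png',crop('side6',265,175,365,260,8,''))
E
```

```text
4.1167 [ 0.5127 -0.0967  0.0404] [0.09193635 0.52708274 0.21548044] 0.0639936356853637
```

View pics/d6.png

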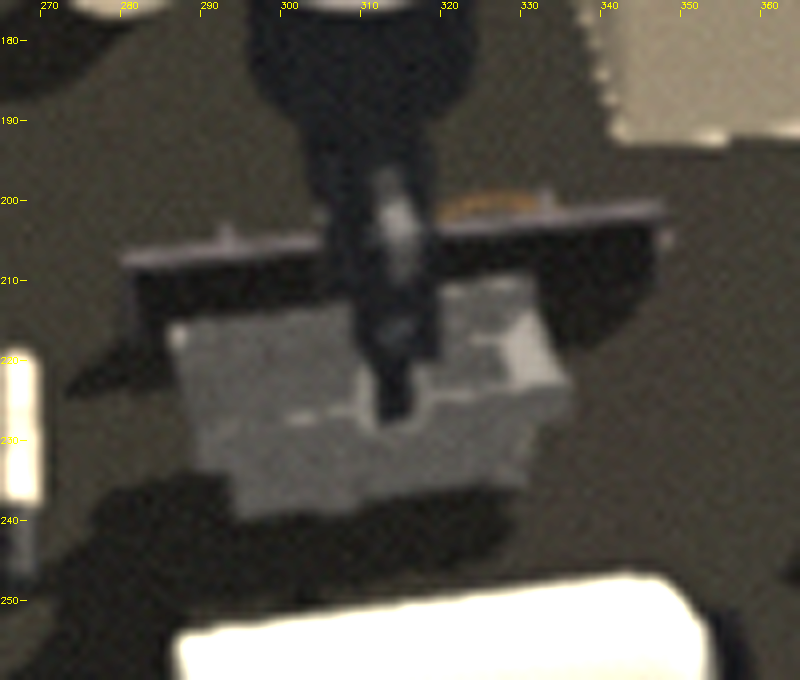

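carry_out:
  squeeze: 20
  targets:
    - [[0.28, 0, 0, 0, 0, 0, 0], [0.3, 0, 0, 0, 0, 0, 0], [0.3, 0, 0, 0, 0, 0, 0], [0.32, 0, 0, 0, 0, 0, 0], [0.32, 0, 0, 0, 0, 0, 0]]

```text
time_s: 4.58
position: [0.5127, -0.0967, 0.0407]
tool_rot: [[-1.0, 0.0, 0.022], [-0.022, -0.0, -1.0], [-0.0, -1.0, 0.0]]
ft_force: [-1.6, 0.9, 5.5]
grip_width: 0.0589
```

carry_out:
  squeeze: 20
  targets:
    - [[0.34, 0, 0, 0, 0, 0, 0], [0.36, 0, 0, 0, 0, 0, 0], [0.36, 0, 0, 0, 0, 0, 0]]

```text
time_s: 4.83
position: [0.5127, -0.0967, 0.0407]
tool_rot: [[-1.0, 0.0, 0.022], [-0.022, -0.0, -1.0], [-0.0, -1.0, 0.0]]
ft_force: [-0.8, 1.6, 5.7]
grip_width: 0.0592
```

```bash
python3 - <<'E'
from crop import *
s=env.observe(); print(s['time_s'],np.round(s['position'],4),s['ft_force'],s['grip_width'])
c=shot('side','side7')
cv2.imwrite('pics/d7.png',crop('side7',265,175,365,260,8,''))
E
```

```text
4.8333 [ 0.5127 -0.0967  0.0407] [-0.83065733  1.55872533  5.6963961 ] 0.05917439185437267
```

View pics/d7.png

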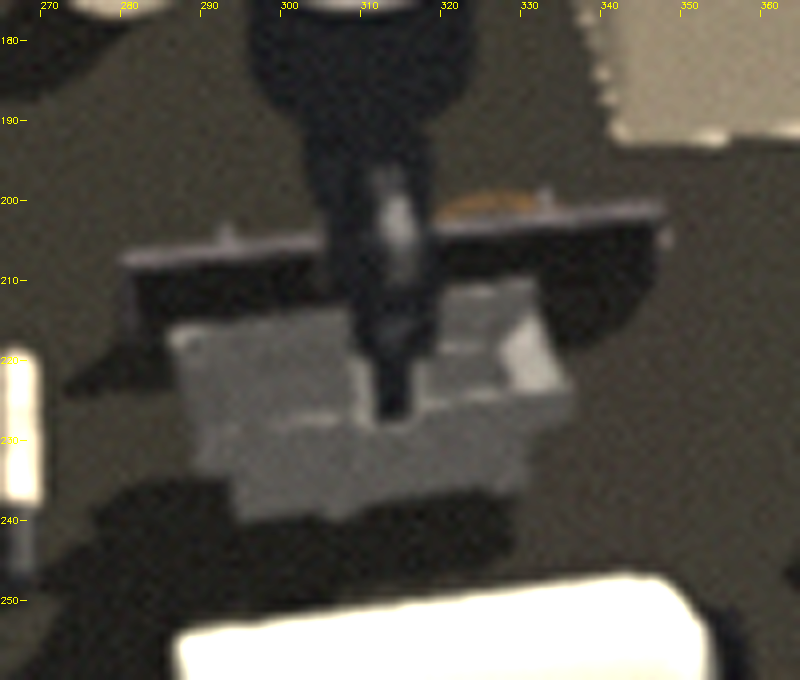

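carry_out:
  targets:
    - [[0.36, 0, 0, 5, 0, 0, 0], [0.36, 0, 0, 15, 0, 0, 0], [0.36, 0, 0, 30, 0, 0, 0], [0.36, 0, 0, 48, 0, 0, 0], [0.36, 0, 0, 66, 0, 0, 0], [0.36, 0, 0, 84, 0, 0, 0], [0.36, 0, 0, 98, 0, 0, 0], [0.36, 0, 0, 105, 0, 0, 0], [0.36, 0, 0, 105, 0, 0, 0]]

```text
time_s: 5.63
position: [0.5132, -0.097, 0.1471]
tool_rot: [[-1.0, 0.003, 0.022], [-0.022, -0.001, -1.0], [-0.003, -1.0, 0.001]]
ft_force: [0.8, -0.6, -1.6]
grip_width: 0.0589
```

```bash
python3 - <<'E'
from crop import *
s=env.observe(); print(s['time_s'],np.round(s['position'],4),s['ft_force'],s['grip_width'],s['q'])
c=shot('side','side8')
cv2.imwrite('pics/d8.png',crop('side8',265,140,365,235,8,''))
E
```

```text
5.6333 [ 0.5132 -0.097   0.1471] [ 0.76429053 -0.57637798 -1.59595818] 0.05892918147224016 [-2.36978943e+01  2.34121476e+01  8.65263067e+01 -5.34766833e-03
  6.98770388e+01  6.50659868e+01]
```

View pics/d8.png

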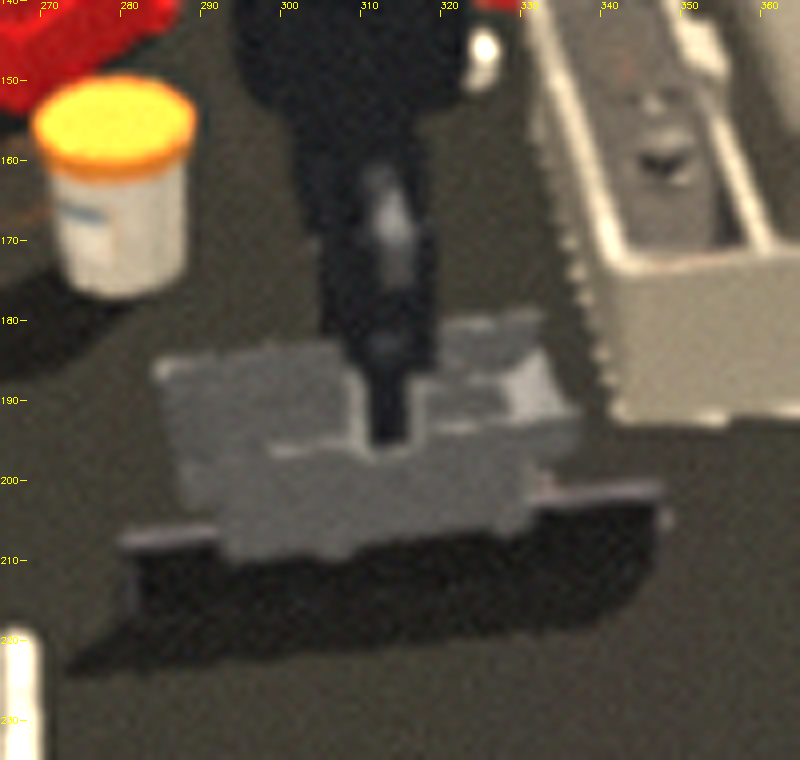

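```bash
cat > hb.py <<'E'
from fit import *
def heldfit(f,o,z,p0):
    s=load(f); C2=C.copy()
    g=lambda p:(proj(s,pts([p[0],p[1],p[2],z],C2))-np.array(o)).ravel()
    r=least_squares(g,p0); return r.x,r.fun
E
python3 - <<'E'
from hb import *
p,r=heldfit('side8',[[332.5,179.3],[337,192.2],[284,186.2],[287,199]],.1064,[.5,-.1,0]); print((p*[1e3,1e3,57.3]).round(1),r.round(1))
p,r=heldfit('side7',[[331.5,210.5],[336.5,223.5],[286.3,216.5],[289,229.5]],0,[.5,-.1,0]); print((p*[1e3,1e3,57.3]).round(1),r.round(1))
s=load('side8')
print(proj(s,pts([.5127,-.0967,1.2/57.3,.1064])).round(1).tolist())
E
```

```text
[ 513.1 -104.9    1.6] [-0.6  0.3  0.1  0.2  0.  -0.5  0.4  0. ]
[ 512.9 -102.4    0.8] [ 0.2 -0.2 -0.2  0.1 -0.2 -0.3  0.1  0.4]
[[331.3, 178.0], [336.3, 190.7], [283.6, 183.9], [286.7, 197.0]]
```

carry_out:
  targets:
    - [[0.36, -1, -8, 0, 0, 0, 3], [0.36, -2, -19, 0, 0, 0, 9], [0.36, -3, -30, 0, 0, 0, 15], [0.36, -4, -41, 0, 0, 0, 21], [0.36, -5, -52, 0, 0, 0, 27], [0.36, -6, -63, 0, 0, 0, 33], [0.36, -7, -74, 0, 0, 0, 39], [0.36, -8, -85, 0, 0, 0, 45], [0.36, -9, -96, 0, 0, 0, 51], [0.36, -10, -107, 0, 0, 0, 57], [0.36, -11, -118, 0, 0, 0, 63], [0.36, -11, -129, 0, 0, 0, 69], [0.36, -11, -140, 0, 0, 0, 75], [0.36, -11, -151, 0, 0, 0, 81], [0.36, -11, -160, 0, 0, 0, 87], [0.36, -11, -160, 0, 0, 0, 87]]

```text
time_s: 7.02
position: [0.5012, -0.2579, 0.1441]
tool_rot: [[-0.029, -0.002, 1.0], [-1.0, 0.001, -0.029], [-0.001, -1.0, -0.002]]
ft_force: [-0.1, -0.1, -1.5]
grip_width: 0.0589
```

carry_out:
  targets:
    - [[0.36, -1, -8, 0, 0, 0, 3], [0.36, -2, -19, 0, 0, 0, 9], [0.36, -3, -30, 0, 0, 0, 15], [0.36, -4, -41, 0, 0, 0, 21], [0.36, -5, -52, 0, 0, 0, 27], [0.36, -6, -63, 0, 0, 0, 33], [0.36, -7, -74, 0, 0, 0, 39], [0.36, -8, -85, 0, 0, 0, 45], [0.36, -9, -96, 0, 0, 0, 51], [0.36, -10, -107, 0, 0, 0, 57], [0.36, -11, -118, 0, 0, 0, 63], [0.36, -11, -129, 0, 0, 0, 69], [0.36, -11, -140, 0, 0, 0, 75], [0.36, -11, -149, 0, 0, 0, 82], [0.36, -11, -149, 0, 0, 0, 82], [0.36, -11, -149, -10, 0, 0, 82], [0.36, -11, -149, -20, 0, 0, 82], [0.36, -11, -149, -30, 0, 0, 82], [0.36, -11, -149, -30, 0, 0, 82]]

```text
time_s: 8.6
position: [0.4899, -0.4041, 0.1122]
tool_rot: [[0.985, -0.003, 0.171], [-0.171, 0.004, 0.985], [-0.004, -1.0, 0.004]]
ft_force: [-0.2, -0.2, -0.8]
grip_width: 0.0589
```

```bash
python3 - <<'E'
from crop import *
s=env.observe(); print(s['time_s'],np.round(s['position'],4),np.round(s['tool_rot'],3).tolist(),s['ft_force'],s['grip_width'],s['q'].round(1))
c=shot('side','side9')
cv2.imwrite('pics/d9.png',crop('side9',270,255,375,345,7,''))
E
```

```text
8.6 [ 0.4899 -0.4041  0.1122] [[0.985, -0.003, 0.171], [-0.171, 0.004, 0.985], [-0.004, -1.0, 0.004]] [-0.19180065 -0.23145984 -0.77661348] 0.0588776165508346 [ -50.2   35.9   69.6    0.    74.7 -130.3]
```

View pics/d9.png

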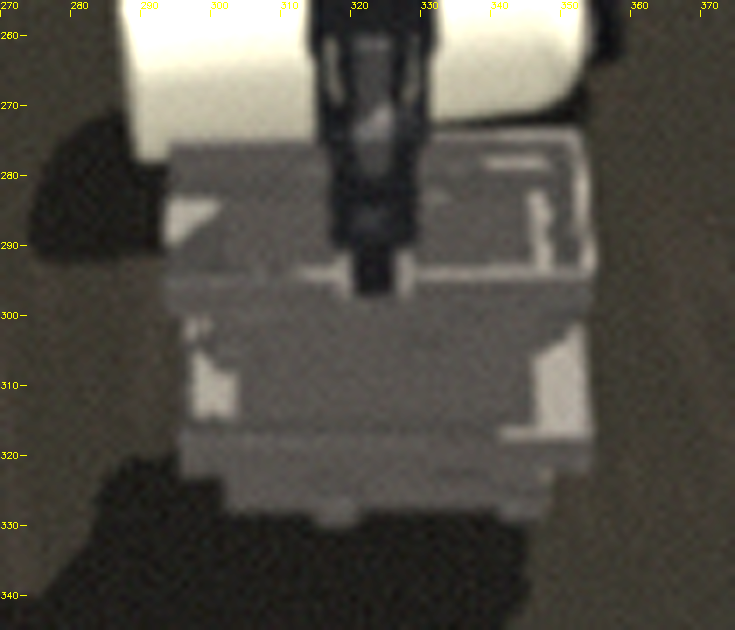

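```bash
python3 - <<'E'
from hb import *
import time
st=env.observe(); print(st['position'].round(4))
s=load('side9')
z=.1122-.0407
for o in ([[351.5,273.7],[353.7,294],[294,276],[293.5,295.7]],):
    p,r=heldfit('side9',o,z,[.5,-.4,-.17]); print('held',(p*[1e3,1e3,57.3]).round(1),r.round(1))
o=[[352.5,296],[354,317.3],[297,296.5],[295.5,317.8]]
p,r=heldfit('side0',o,0,[.5,-.4,-.17]); print('low',(p*[1e3,1e3,57.3]).round(1),r.round(1))
E
```

```text
[ 0.4902 -0.4046  0.1136]
held [ 491.3 -408.8   -8.3] [ 0.7 -0.3  1.   0.2 -0.9 -0.7 -0.8  0.5]
low [ 494.1 -410.   -10.3] [ 0.6  0.2  0.5 -0.2 -0.7  0.1 -0.4 -0.2]
```

```bash
python3 - <<'E'
from hb import *
from crop import crop
c=shot('side','side10'); st=env.observe(); p=st['position'];print(p.round(4))
k=9;x0,y0=285,265
a=crop('side10',x0,y0,365,335,k,'')
def draw(P,zs,col):
    for zz in zs:
        hx,hy=.065,.03
        M=np.array([[hx,hy,zz],[hx,-hy,zz],[-hx,-hy,zz],[-hx,hy,zz]])
        cv2.polylines(a,[((proj(c,pts(P,M))-[x0,y0])*k).astype(int)],True,col,1)
draw([.4941,-.4100,-9.8/57.3,0],(.05,.032),(0,255,0))
draw([.4913,-.4095,-9.85/57.3,p[2]-.0407],(.05,.032),(255,0,255))
cv2.imwrite('pics/g.png',a)
shot('top','top10');cv2.imwrite('pics/gt.png',crop('top10',420,170,490,250,9,''))
E
```

```text
[ 0.4906 -0.4051  0.1147]
```

View pics/g.png

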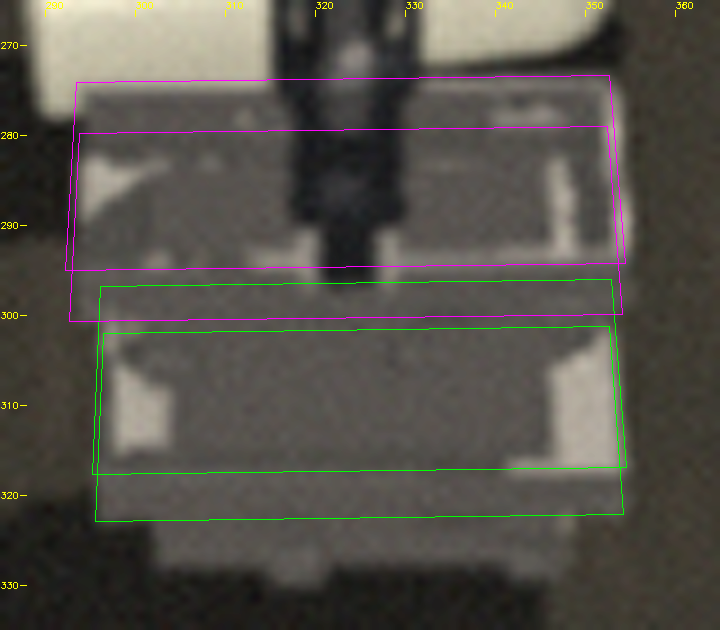

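View pics/gt.png

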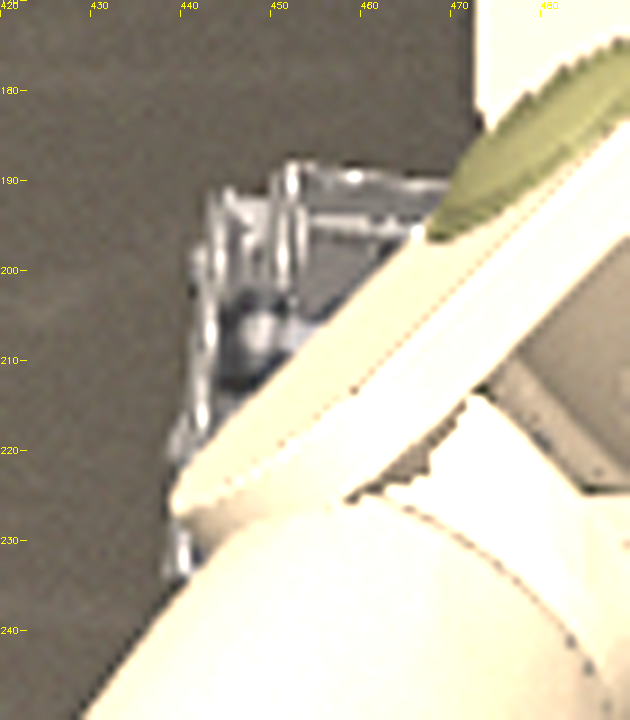

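```bash
python3 - <<'E'
from hb import *
from crop import crop
c=load('top10'); p=env.observe()['position'];print(p.round(4))
k=12;x0,y0=430,180
a=crop('top10',x0,y0,490,230,k,'')
def draw(P,zs,col):
    for zz in zs:
        hx,hy=.065,.03
        M=np.array([[hx,hy,zz],[hx,-hy,zz],[-hx,-hy,zz],[-hx,hy,zz]])
        cv2.polylines(a,[((proj(c,pts(P,M))-[x0,y0])*k).astype(int)],True,col,1)
draw([.4904,-.4062,-9.8/57.3,0],(.05,),(0,255,0))
draw([.4904-.0028,-.4057,-9.85/57.3,.1147-.0407],(.05,),(255,0,255))
cv2.imwrite('pics/g2.png',a)
E
```

```text
[ 0.4908 -0.4055  0.1153]
```

View pics/g2.png

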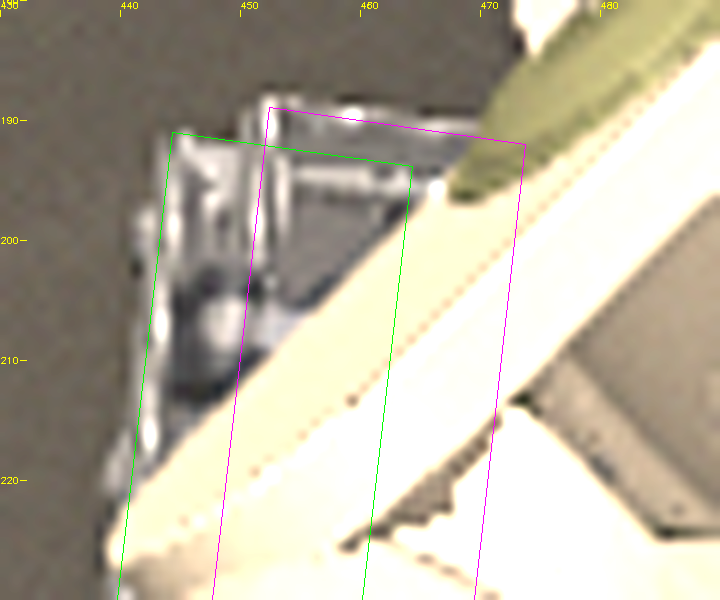

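carry_out:
  targets:
    - [[0.36, 1.5, -0.5, 0, 0, 0, 0], [0.36, 3, -0.5, 0, 0, 0, 0], [0.36, 3, -0.5, -5, 0, 0, 0], [0.36, 3, -0.5, -10, 0, 0, 0], [0.36, 3, -0.5, -15, 0, 0, 0], [0.36, 3, -0.5, -19, 0, 0, 0], [0.36, 3, -0.5, -22, 0, 0, 0], [0.36, 3, -0.5, -24, 0, 0, 0], [0.36, 3, -0.5, -25, 0, 0, 0], [0.36, 3, -0.5, -25, 0, 0, 0]]

```text
time_s: 9.58
position: [0.4936, -0.4062, 0.0902]
tool_rot: [[0.986, -0.0, 0.17], [-0.17, 0.0, 0.986], [-0.0, -1.0, 0.0]]
ft_force: [0.6, -0.1, -0.3]
grip_width: 0.0586
```

carry_out:
  targets:
    - [[0.36, 0, 0, -1, 0, 0, 0], [0.36, 0, 0, -2, 0, 0, 0], [0.36, 0, 0, -3, 0, 0, 0], [0.36, 0, 0, -4, 0, 0, 0], [0.36, 0, 0, -4, 0, 0, 0], [0.36, 0, 0, -4, 0, 0, 0]]

```text
time_s: 10.08
position: [0.4936, -0.4062, 0.0864]
tool_rot: [[0.986, -0.0, 0.17], [-0.17, 0.0, 0.986], [-0.0, -1.0, 0.0]]
ft_force: [0.4, 0.5, -0.9]
grip_width: 0.059
```

```bash
python3 - <<'E'
from crop import *
s=env.observe(); print(s['time_s'],np.round(s['position'],4),s['ft_force'],s['grip_width'])
c=shot('side','side11')
cv2.imwrite('pics/d11.png',crop('side11',280,265,370,340,8,''))
E
```

```text
10.0833 [ 0.4936 -0.4062  0.0864] [ 0.42562555  0.52559869 -0.85742337] 0.059030399246844424
```

View pics/d11.png

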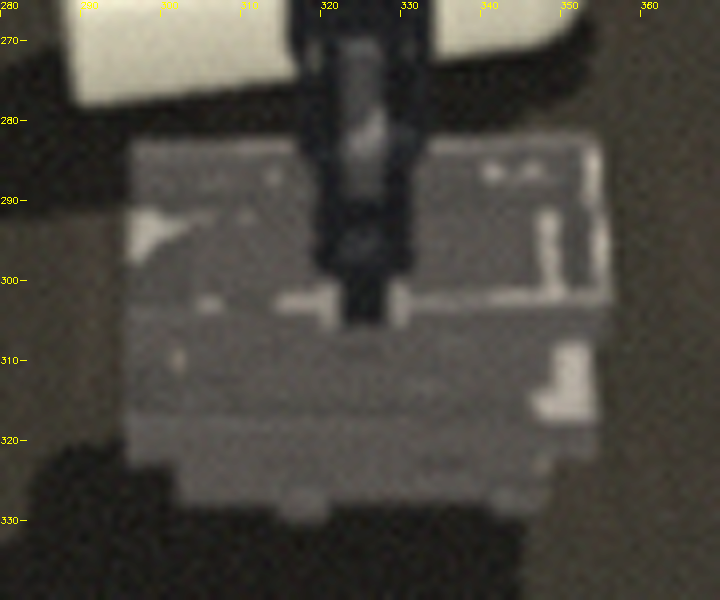

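```bash
python3 - <<'E'
from hb import *
p,r=heldfit('side11',[[354,281.8],[355.3,302.3],[296,283.2],[295.5,303]],.0457,[.5,-.4,-.17]); print('held',(p*[1e3,1e3,57.3]).round(1),r.round(1))
E
```

```text
held [ 495.6 -408.6   -9.6] [ 0.  -0.2  0.6  0.1 -0.2 -0.6 -0.5  0.5]
```

carry_out:
  targets:
    - [[0.36, 0, 0, -0.7, 0, 0, 0], [0.36, 0, 0, -1.4, 0, 0, 0], [0.36, 0, 0, -2, 0, 0, 0], [0.36, 0, 0, -2, 0, 0, 0]]

```text
time_s: 10.47
position: [0.4936, -0.4062, 0.0848]
tool_rot: [[0.986, 0.0, 0.17], [-0.17, -0.0, 0.986], [0.0, -1.0, -0.0]]
ft_force: [-2.1, 0.6, 1.9]
grip_width: 0.059
```

carry_out:
  targets:
    - [[0.33, 0, 0, 0, 0, 0, 0], [0.3, 0, 0, 0, 0, 0, 0], [0.27, 0, 0, 0, 0, 0, 0], [0.22, 0, 0, 0, 0, 0, 0], [0.15, 0, 0, 0, 0, 0, 0], [0.05, 0, 0, 0, 0, 0, 0], [0, 0, 0, 5, 0, 0, 0], [0, 0, 0, 25, 0, 0, 0], [0, 0, 0, 50, 0, 0, 0], [0, 0, 0, 75, 0, 0, 0], [0, 0, 0, 75, 0, 0, 0]]

```text
time_s: 11.38
position: [0.495, -0.4076, 0.1651]
tool_rot: [[0.986, 0.006, 0.169], [-0.169, -0.007, 0.986], [0.007, -1.0, -0.006]]
ft_force: [0.5, -0.6, 0.4]
grip_width: 0.0857
```

```bash
python3 - <<'E'
from crop import *
s=env.observe(); print(s['time_s'],np.round(s['position'],4),s['ft_force'],s['grip_width'])
c=shot('side','side12')
cv2.imwrite('pics/d12.png',crop('side12',280,250,370,340,8,''))
E
```

```text
11.3833 [ 0.495  -0.4076  0.1651] [ 0.49807557 -0.5586671   0.44662307] 0.08566722124912646
```

View pics/d12.png

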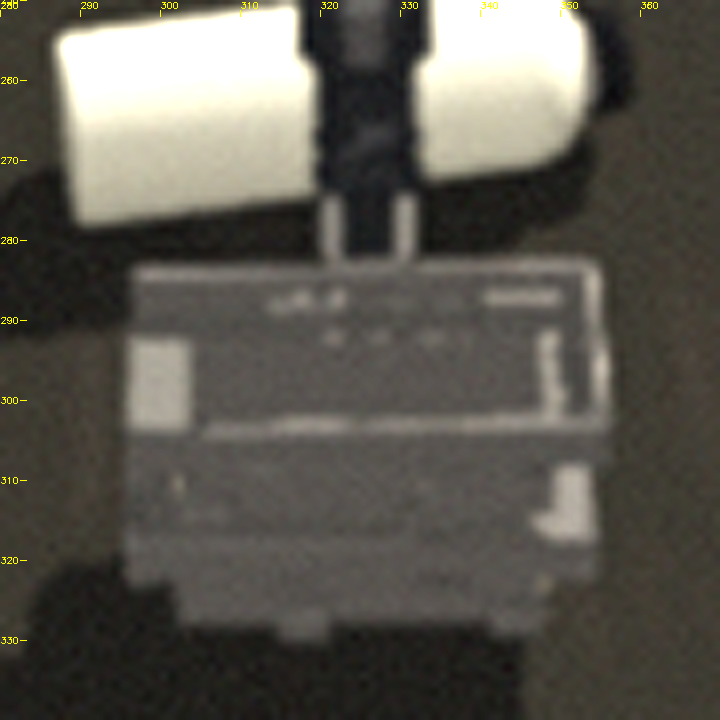

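```bash
cat > cyl.py <<'E'
from fit import *
th=np.linspace(0,2*np.pi,180)
def sil(c,p,xs):
    ax=np.array([np.cos(p[2]),np.sin(p[2]),0]);n=np.array([-ax[1],ax[0],0]);o=np.array([p[0],p[1],.03]);out=[]
    for x in xs:
        P=o+x*ax+.03*(np.cos(th)[:,None]*n+np.sin(th)[:,None]*np.array([0,0,1.]))
        out.append(proj(c,P))
    return out
def topedges(img,v,ulo,uhi):
    g=img[v-1:v+2,ulo:uhi].astype(float).mean((0,2))
    th=140; i=np.where(g>th)[0]
    a=i[0];b=i[-1]
    L=ulo+a-1+(th-g[a-1])/(g[a]-g[a-1]); R=ulo+b+(g[b]-th)/(g[b]-g[b+1]); return L+.0,R
def cylpose(c,rows,ulo,uhi,endrow):
    E=[topedges(c['img'],v,ulo,uhi) for v in rows]
    def f(p):
        S=sil(c,p,np.linspace(-.09,.05,15)); r=[]
        Lm=np.array([s[np.argmin(s[:,0])] for s in S]);Rm=np.array([s[np.argmax(s[:,0])] for s in S])
        for v,(l,rr) in zip(rows,E):
            r+=[np.interp(v,Lm[::-1,1],Lm[::-1,0])-l,np.interp(v,Rm[::-1,1],Rm[::-1,0])-rr]
        r.append(S[0][:,1].max()-endrow); return np.array(r)
    R=least_squares(f,[.5,-.23,0],diff_step=1e-4); return R.x,R.fun,E
E
python3 - <<'E'
from cyl import *
c=load('top0')
g=c['img'][225:245,396].mean(1); print(g.round(0))
p,r,E=cylpose(c,[192,200,208,216,224,231],370,425,237.3)
print((p*[1e3,1e3,57.3]).round(1),r.round(1)); print(np.round(E,1).tolist())
E
```

```text
[235. 234. 235. 234. 235. 236. 236. 236. 236. 237. 246. 214.  88.  38.
  47.  51.  51.  48.  50.  50.]
[ 517.1 -243.8   -0.6] [-0.6  0.6 -0.4  0.4 -0.5  0.6 -0.8  0.7 -0.7  0.6 -0.7  0.7  0. ]
[[385.5, 404.5], [385.6, 405.0], [386.0, 405.1], [386.5, 405.3], [386.6, 405.7], [386.9, 405.8]]
```

carry_out:
  squeeze: 60
  targets:
    - [[0.5, 1, 6, 0, 0, 0, -3], [0.5, 2, 18, 0, 0, 0, -9], [0.5, 3, 30, 0, 0, 0, -15], [0.5, 4, 42, 0, 0, 0, -21], [0.5, 5, 54, 0, 0, 0, -27], [0.5, 6, 66, 0, 0, 0, -33], [0.5, 8, 78, 0, 0, 0, -39], [0.5, 10, 90, 0, 0, 0, -45], [0.5, 11, 102, 0, 0, 0, -51], [0.5, 12, 114, 0, 0, 0, -57], [0.5, 13, 126, -10, 0, 0, -63], [0.5, 14, 138, -20, 0, 0, -69], [0.5, 14.5, 148, -32, 0, 0, -75], [0.5, 14.5, 154, -44, 0, 0, -81], [0.5, 14.5, 154, -54, 0, 0, -81], [0.5, 14.5, 154, -54, 0, 0, -81], [0.5, 14.5, 154, -54, 0, 0, -81]]

```text
time_s: 12.85
position: [0.508, -0.2525, 0.105]
tool_rot: [[-0.011, -0.001, 1.0], [-1.0, 0.001, -0.011], [-0.001, -1.0, -0.001]]
ft_force: [-0.0, 0.1, 0.1]
grip_width: 0.0427
```

```bash
python3 - <<'E'
from crop import *
s=env.observe(); print(s['time_s'],np.round(s['position'],4),s['ft_force'],s['grip_width'],np.round(s['tool_rot'],3).tolist())
c=shot('side','side13');shot('top','top13')
cv2.imwrite('pics/d13.png',crop('side13',270,195,370,345,5,''))
cv2.imwrite('pics/d13t.png',crop('top13',300,150,480,260,4,''))
E
```

```text
12.85 [ 0.508  -0.2525  0.105 ] [-0.03352489  0.07023389  0.11244377] 0.042652837433759964 [[-0.011, -0.001, 1.0], [-1.0, 0.001, -0.011], [-0.001, -1.0, -0.001]]
```

View pics/d13.png

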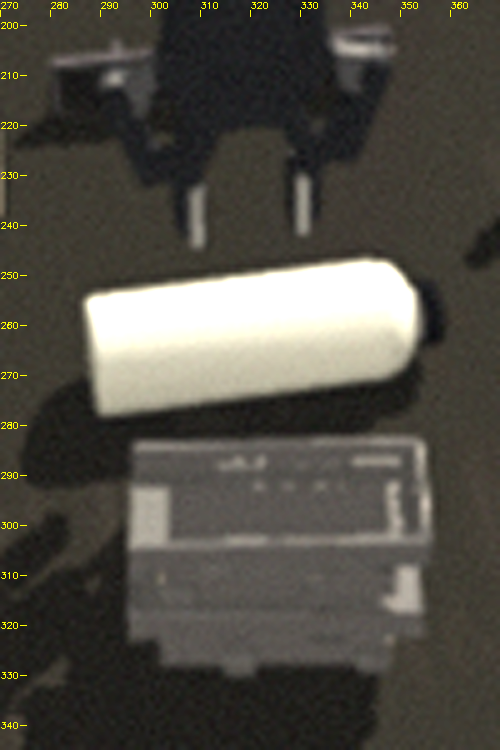

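View pics/d13t.png

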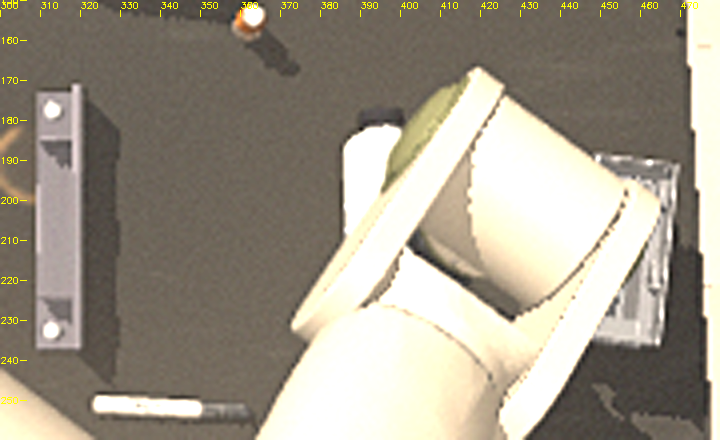

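```bash
python3 - <<'E'
from cyl import *
c=load('side0'); im=c['img'].astype(float).mean(2)
for x in (-.06,-.02,.02):
  for y in (-.2434,-.249):
    s=sil(c,[.520,y,-.6/57.3],[x])[0]; u=s[:,0].mean(); print(x,y,s[s[:,1].argmin()].round(1),s[s[:,1].argmax()].round(1))
for u in (300,316,332):
    col=im[240:290,u]; i=np.where(col>110)[0]; print(u,240+i[0],240+i[-1])
E
```

```text
-0.06 -0.2434 [298.  251.3] [300.9 274.9]
-0.06 -0.249 [298.4 252.8] [301.2 276.5]
-0.02 -0.2434 [313.6 249.3] [316.5 272.9]
-0.02 -0.249 [314.  250.8] [316.9 274.5]
0.02 -0.2434 [329.1 247.4] [332.  270.9]
0.02 -0.249 [329.5 248.9] [332.4 272.4]
300 252 275
316 250 273
332 248 271
```

carry_out:
  targets:
    - [[0.5, 0, 1.5, -8, 0, 0, 0], [0.5, 0, 1.5, -16, 0, 0, 0], [0.5, 0, 1.5, -21, 0, 0, 0], [0.5, 0, 1.5, -23, 0, 0, 0], [0.5, 0, 1.5, -24, 0, 0, 0], [0.5, 0, 1.5, -24, 0, 0, 0]]

```text
time_s: 13.45
position: [0.5081, -0.2507, 0.0812]
tool_rot: [[-0.013, -0.0, 1.0], [-1.0, 0.0, -0.013], [-0.0, -1.0, -0.0]]
ft_force: [-0.3, 0.2, -1.0]
grip_width: 0.0423
```

carry_out:
  targets:
    - [[0.5, 0, 0, -1, 0, 0, 0], [0.5, 0, 0, -1, 0, 0, 0]]

```text
time_s: 13.62
position: [0.5082, -0.2507, 0.0805]
tool_rot: [[-0.013, 0.0, 1.0], [-1.0, -0.0, -0.013], [0.0, -1.0, 0.0]]
ft_force: [-0.5, -0.2, 0.1]
grip_width: 0.0429
```

carry_out:
  targets:
    - [[0.5, 0, 0, -1, 0, 0, 0], [0.5, 0, 0, -1, 0, 0, 0]]

```text
time_s: 13.78
position: [0.5082, -0.2507, 0.0794]
tool_rot: [[-0.013, 0.0, 1.0], [-1.0, -0.0, -0.013], [0.0, -1.0, 0.0]]
ft_force: [0.1, 0.1, -0.7]
grip_width: 0.043
```

carry_out:
  targets:
    - [[0.5, 0, 0, -1, 0, 0, 0], [0.5, 0, 0, -1, 0, 0, 0]]

```text
time_s: 13.95
position: [0.5081, -0.2507, 0.0783]
tool_rot: [[-0.013, -0.0, 1.0], [-1.0, 0.0, -0.013], [-0.0, -1.0, -0.0]]
ft_force: [-0.1, 0.5, -0.2]
grip_width: 0.0427
```

carry_out:
  targets:
    - [[0.5, 0, 0, -1, 0, 0, 0], [0.5, 0, 0, -1, 0, 0, 0]]

```text
time_s: 14.12
position: [0.5081, -0.2507, 0.0773]
tool_rot: [[-0.013, -0.0, 1.0], [-1.0, 0.0, -0.013], [-0.0, -1.0, -0.0]]
ft_force: [-0.6, -0.1, -0.4]
grip_width: 0.0424
```

carry_out:
  targets:
    - [[0.5, 0, 0, -1, 0, 0, 0], [0.5, 0, 0, -1, 0, 0, 0]]

```text
time_s: 14.28
position: [0.5081, -0.2506, 0.0762]
tool_rot: [[-0.013, -0.0, 1.0], [-1.0, 0.0, -0.013], [-0.0, -1.0, -0.0]]
ft_force: [-1.2, 0.3, -0.7]
grip_width: 0.0428
```

carry_out:
  targets:
    - [[0.5, 0, 0, -1, 0, 0, 0], [0.5, 0, 0, -1, 0, 0, 0]]

```text
time_s: 14.45
position: [0.5081, -0.2506, 0.0753]
tool_rot: [[-0.013, -0.0, 1.0], [-1.0, 0.0, -0.013], [-0.0, -1.0, -0.0]]
ft_force: [-0.2, -0.7, -0.4]
grip_width: 0.0426
```

carry_out:
  targets:
    - [[0.5, 0, 0, -1, 0, 0, 0], [0.5, 0, 0, -1, 0, 0, 0]]

```text
time_s: 14.62
position: [0.5081, -0.2506, 0.0743]
tool_rot: [[-0.013, -0.0, 1.0], [-1.0, 0.0, -0.013], [-0.0, -1.0, -0.0]]
ft_force: [0.7, -0.9, 0.7]
grip_width: 0.0425
```

```bash
python3 - <<'E'
from crop import *
c=shot('side','side14')
a=crop('side14',285,205,365,290,8,'')
p=env.observe()['position'];print(p, env.observe()['ft_force'])
for zt in(.013,.016):
  for sx in(-1,1):
    P=[p+np.array([sx*o,dy,-zt]) for o,dy in((.0213,-.011),(.0213,.011),(.0358,.011),(.0358,-.011))]
    cv2.polylines(a,[((proj(c,P)-[285,205])*8).astype(int)],True,(0,255,0) if zt<.014 else (0,0,255))
cv2.imwrite('pics/d14.png',a)
E
```

```text
[ 0.50813734 -0.25064503  0.07433373] [-0.3682779   1.0134902  -0.59332009]
```

View pics/d14.png

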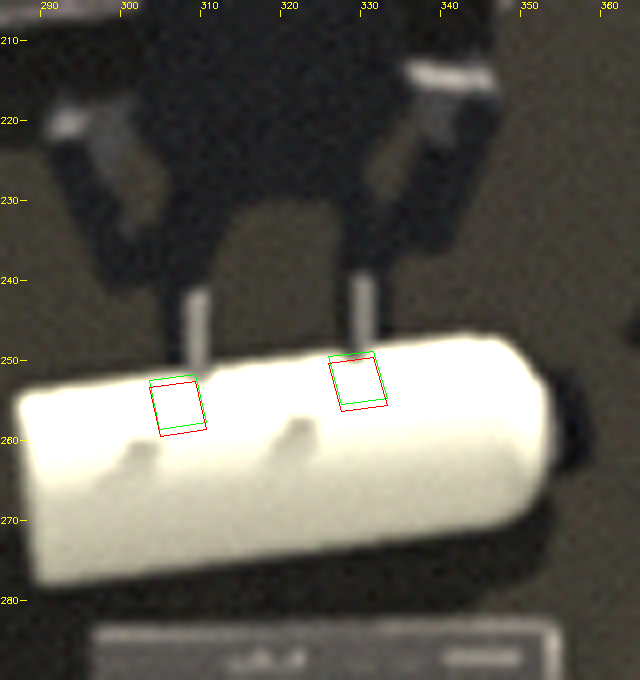

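```bash
python3 - <<'E'
from crop import *
def raw(f,x0,y0,x1,y1,k,g=1.0):
    a=load(f)['img'][y0:y1,x0:x1,::-1]; a=cv2.resize(a,None,fx=k,fy=k,interpolation=cv2.INTER_NEAREST)
    return np.clip((a/255.)**g*255,0,255).astype(np.uint8)
A=raw('side14',290,225,350,275,10); cv2.imwrite('pics/r1.png',A)
B=raw('side0',150,260,230,345,7,.6); cv2.imwrite('pics/r2.png',B)
E
```

```text
(no output)
```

View pics/r1.png

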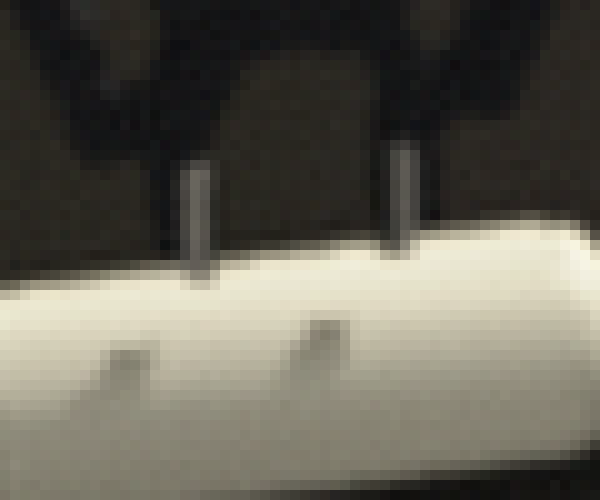

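View pics/r2.png

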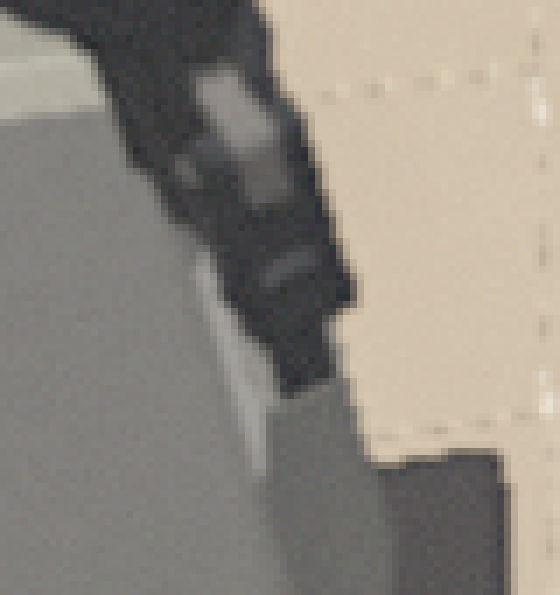

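carry_out:
  targets:
    - [[0.5, 0, 0, 8, 0, 0, 0], [0.6, 0, 0, 20, 0, 0, 0], [0.7, 0, 0, 20, 0, 0, 0], [0.85, 0, 0, 20, 0, 0, 0], [0.85, 0, 0, 18, 0, 0, 0], [0.85, 0, 0, 14, 0, 0, 0], [0.85, 0, 0, 12, 0, 0, 0], [0.85, 0, 0, 12, 0, 0, 0]]

```text
time_s: 15.33
position: [0.5077, -0.2504, 0.0853]
tool_rot: [[-0.013, -0.002, 1.0], [-1.0, 0.001, -0.013], [-0.001, -1.0, -0.002]]
ft_force: [-0.0, 0.4, -0.4]
grip_width: 0.0128
```

```bash
python3 - <<'E'
from crop import *
c=shot('side','side15'); s=env.observe(); print(s['time_s'],s['position'].round(4),s['ft_force'].round(2),s['grip_width'])
a=load('side15')['img'][215:285,285:365,::-1]; cv2.imwrite('pics/d15.png',cv2.resize(a,None,fx=9,fy=9,interpolation=cv2.INTER_NEAREST))
E
```

```text
15.3833 [ 0.5079 -0.2505  0.0857] [ 0.04 -0.68  0.41] 0.012797536361636119
```

View pics/d15.png

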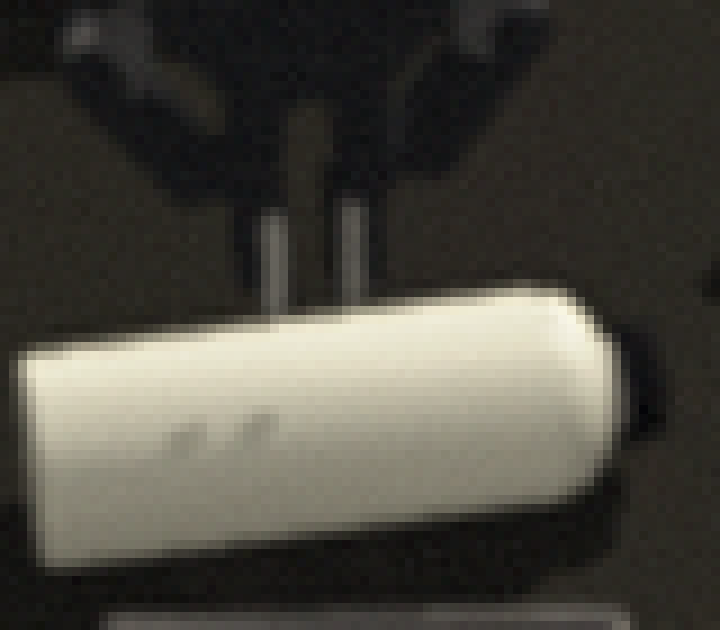

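carry_out:
  targets:
    - [[0.85, 0, 0, -1, 0, 0, 0], [0.85, 0, 0, -2, 0, 0, 0], [0.85, 0, 0, -2, 0, 0, 0]]

```text
time_s: 15.63
position: [0.5081, -0.2506, 0.0842]
tool_rot: [[-0.013, -0.0, 1.0], [-1.0, 0.0, -0.013], [-0.0, -1.0, -0.0]]
ft_force: [-0.4, 0.7, 0.0]
grip_width: 0.0132
```

carry_out:
  targets:
    - [[0.85, 0, 0, -1, 0, 0, 0], [0.85, 0, 0, -2, 0, 0, 0], [0.85, 0, 0, -2, 0, 0, 0]]

```text
time_s: 15.88
position: [0.5081, -0.2506, 0.0823]
tool_rot: [[-0.013, -0.0, 1.0], [-1.0, 0.0, -0.013], [-0.0, -1.0, -0.0]]
ft_force: [0.4, 0.3, -0.8]
grip_width: 0.013
```

carry_out:
  targets:
    - [[0.85, 0, 0, -1, 0, 0, 0], [0.85, 0, 0, -1, 0, 0, 0]]

```text
time_s: 16.05
position: [0.5081, -0.2506, 0.0813]
tool_rot: [[-0.013, -0.0, 1.0], [-1.0, 0.0, -0.013], [-0.0, -1.0, -0.0]]
ft_force: [0.3, 0.0, 0.4]
grip_width: 0.0129
```

carry_out:
  targets:
    - [[0.85, 0, 0, -1, 0, 0, 0], [0.85, 0, 0, -1, 0, 0, 0]]

```text
time_s: 16.22
position: [0.5081, -0.2506, 0.0803]
tool_rot: [[-0.013, -0.0, 1.0], [-1.0, 0.0, -0.013], [-0.0, -1.0, -0.0]]
ft_force: [0.4, 0.1, -0.5]
grip_width: 0.013
```

carry_out:
  targets:
    - [[0.85, 0, 0, 4, 0, 0, 0], [0.85, 0, 8, 4, 0, 0, 0], [0.85, 0, 8, 2, 0, 0, 0], [0.85, 0, 8, 1, 0, 0, 0], [0.85, 0, 8, 0, 0, 0, 0], [0.85, 0, 8, 0, 0, 0, 0]]

```text
time_s: 16.72
position: [0.5081, -0.2426, 0.0801]
tool_rot: [[-0.013, -0.0, 1.0], [-1.0, 0.0, -0.013], [-0.0, -1.0, -0.0]]
ft_force: [-0.2, -0.2, -0.4]
grip_width: 0.0132
```

carry_out:
  targets:
    - [[0.85, 0, 0, -1, 0, 0, 0], [0.85, 0, 0, -1, 0, 0, 0]]

```text
time_s: 16.88
position: [0.5081, -0.2427, 0.0792]
tool_rot: [[-0.013, -0.0, 1.0], [-1.0, 0.0, -0.013], [-0.0, -1.0, -0.0]]
ft_force: [-0.0, -0.6, -1.4]
grip_width: 0.013
```

carry_out:
  targets:
    - [[0.85, 0, 0, -1, 0, 0, 0], [0.85, 0, 0, -1, 0, 0, 0]]

```text
time_s: 17.05
position: [0.5081, -0.2427, 0.0782]
tool_rot: [[-0.013, -0.0, 1.0], [-1.0, 0.0, -0.013], [-0.0, -1.0, -0.0]]
ft_force: [-0.1, -0.2, -0.6]
grip_width: 0.0127
```

carry_out:
  targets:
    - [[0.85, 0, 0, -1, 0, 0, 0], [0.85, 0, 0, -1, 0, 0, 0]]

```text
time_s: 17.22
position: [0.5081, -0.2427, 0.0773]
tool_rot: [[-0.013, -0.0, 1.0], [-1.0, 0.0, -0.013], [-0.0, -1.0, -0.0]]
ft_force: [-0.0, 0.5, -0.1]
grip_width: 0.0129
```

```bash
python3 - <<'E'
from crop import *
c=shot('side','side16'); s=env.observe(); print(s['time_s'],s['position'].round(4),s['ft_force'].round(2),s['q'].round(2))
a=load('side16')['img'][215:285,285:365,::-1].copy(); a=cv2.resize(a,None,fx=9,fy=9,interpolation=cv2.INTER_NEAREST)
p=s['position']
for zt in(.0,.022):
  for sx in(-1,1):
    P=[p+np.array([sx*o,dy,-zt]) for o,dy in((.0065,-.011),(.0065,.011),(.021,.011),(.021,-.011))]
    cv2.polylines(a,[((proj(c,P)-[284.5,214.5])*9).astype(int)],True,(0,255,0) if zt<.014 else (0,0,255))
cv2.imwrite('pics/d16.png',a)
t=shot('top','top16'); 
a=load('top16')['img'][150:260,300:480,::-1].copy(); cv2.imwrite('pics/d16t.png',cv2.resize(a,None,fx=4,fy=4))
E
```

```text
17.2667 [ 0.5081 -0.2427  0.0774] [-0.05  0.02  0.09] [-37.57  31.86  84.82  -0.    63.33 -36.81]
```

View pics/d16.png

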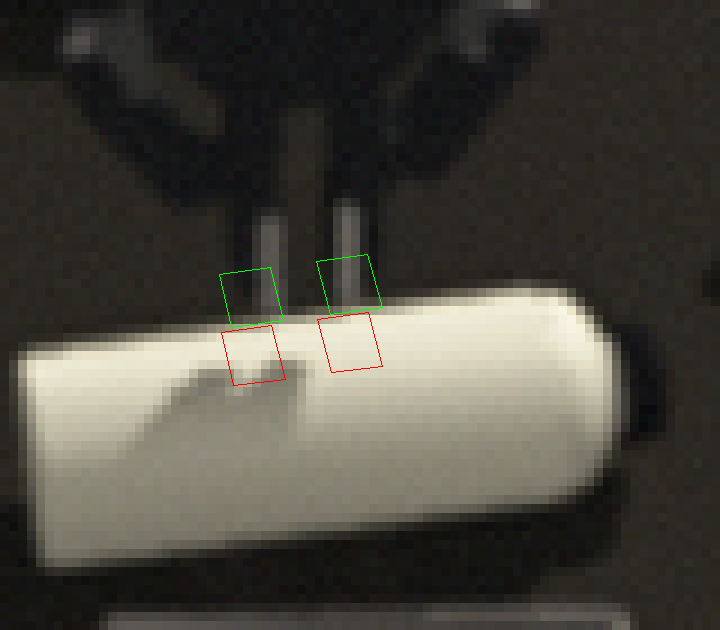

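View pics/d16t.png

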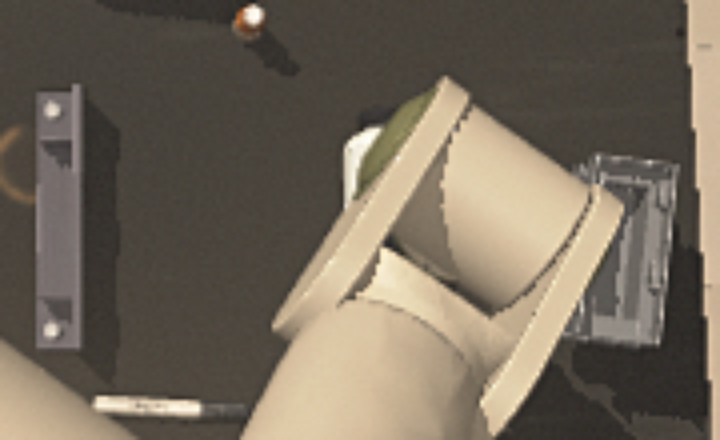

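carry_out:
  targets:
    - [[0.85, 0, 0, 20, 0, 0, 0], [0.85, 0, 30, 25, 0, 0, 0], [0.85, 0, 65, 20, 0, 0, 0], [0.85, 0, 95, 0, 0, 0, 0], [0.85, 0, 110, -25, 0, 0, 0], [0.85, 0, 110, -42, 0, 0, 0], [0.85, 0, 110, -49, 0, 0, 0], [0.85, 0, 110, -50, 0, 0, 0], [0.85, 0, 110, -50, 0, 0, 0]]

```text
time_s: 18.07
position: [0.5085, -0.1333, 0.0277]
tool_rot: [[-0.014, 0.0, 1.0], [-1.0, -0.0, -0.014], [0.0, -1.0, 0.0]]
ft_force: [1.6, 0.1, 0.6]
grip_width: 0.013
```

```bash
python3 - <<'E'
from crop import *
c=shot('side','side17'); s=env.observe(); print(s['time_s'],s['position'].round(4),s['ft_force'].round(2))
x0,y0=285,195
a=load('side17')['img'][y0:y0+70,x0:x0+80,::-1].copy(); a=cv2.resize(a,None,fx=9,fy=9,interpolation=cv2.INTER_NEAREST)
p=s['position']
for zt in(.0,.022):
  for sx in(-1,1):
    P=[p+np.array([sx*o,dy,-zt]) for o,dy in((.0065,-.011),(.0065,.011),(.021,.011),(.021,-.011))]
    cv2.polylines(a,[((proj(c,P)-[x0-.5,y0-.5])*9).astype(int)],True,(0,255,0) if zt<.014 else (0,0,255))
a=np.clip(a*1.6,0,255).astype(np.uint8)
cv2.imwrite('pics/d17.png',a)
E
```

```text
18.1167 [ 0.5087 -0.1335  0.0282] [0.46 0.3  0.15]
```

View pics/d17.png

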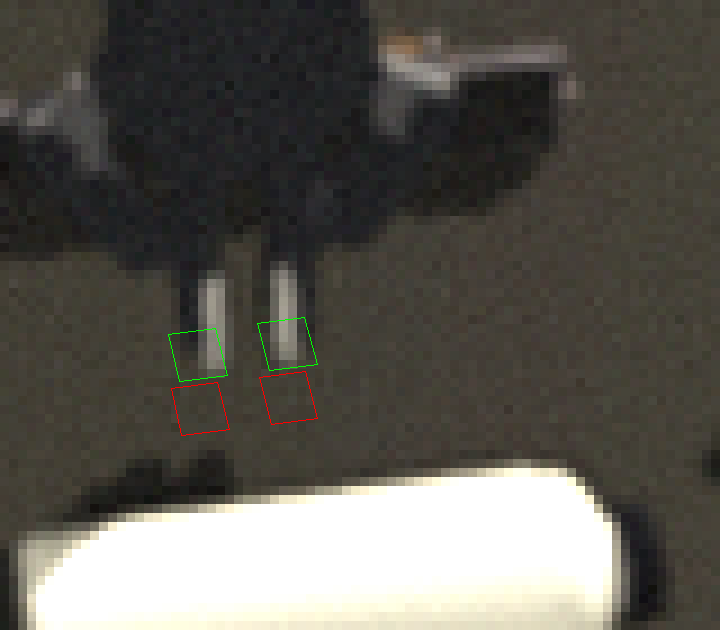

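carry_out:
  targets:
    - [[0.85, 0, 0, -2, 0, 0, 0], [0.85, 0, 0, -4, 0, 0, 0], [0.85, 0, 0, -6, 0, 0, 0], [0.85, 0, 0, -6, 0, 0, 0]]

```text
time_s: 18.45
position: [0.5081, -0.1328, 0.0213]
tool_rot: [[-0.014, -0.0, 1.0], [-1.0, 0.0, -0.014], [-0.0, -1.0, -0.0]]
ft_force: [-0.4, -0.0, -0.3]
grip_width: 0.0127
```

carry_out:
  targets:
    - [[0.85, 0, 0, -2, 0, 0, 0], [0.85, 0, 0, -2, 0, 0, 0]]

```text
time_s: 18.62
position: [0.5081, -0.1327, 0.0192]
tool_rot: [[-0.013, -0.0, 1.0], [-1.0, 0.0, -0.013], [-0.0, -1.0, -0.0]]
ft_force: [0.5, -0.5, -0.7]
grip_width: 0.0128
```

carry_out:
  targets:
    - [[0.85, 0, 0, -2, 0, 0, 0], [0.85, 0, 0, -4, 0, 0, 0], [0.85, 0, 0, -4, 0, 0, 0]]

```text
time_s: 18.87
position: [0.508, -0.1326, 0.015]
tool_rot: [[-0.013, -0.001, 1.0], [-1.0, 0.0, -0.013], [-0.0, -1.0, -0.001]]
ft_force: [-0.2, -0.6, -0.3]
grip_width: 0.0129
```

carry_out:
  targets:
    - [[0.85, 0, 0, -2, 0, 0, 0], [0.85, 0, 0, -4, 0, 0, 0], [0.85, 0, 0, -5, 0, 0, 0], [0.85, 0, 0, -5, 0, 0, 0]]

```text
time_s: 19.2
position: [0.508, -0.1326, 0.0101]
tool_rot: [[-0.013, -0.0, 1.0], [-1.0, 0.0, -0.013], [-0.0, -1.0, -0.0]]
ft_force: [0.1, -0.1, 0.2]
grip_width: 0.0124
```

carry_out:
  targets:
    - [[0.85, 0, 0, -2, 0, 0, 0], [0.85, 0, 0, -4, 0, 0, 0], [0.85, 0, 0, -4, 0, 0, 0]]

```text
time_s: 19.45
position: [0.508, -0.1326, 0.0061]
tool_rot: [[-0.013, -0.0, 1.0], [-1.0, 0.0, -0.013], [-0.0, -1.0, -0.0]]
ft_force: [0.7, -1.0, 0.2]
grip_width: 0.0128
```

carry_out:
  targets:
    - [[0.85, 0, 0, -1, 0, 0, 0], [0.85, 0, 0, -2, 0, 0, 0], [0.85, 0, 0, -2, 0, 0, 0]]

```text
time_s: 19.7
position: [0.5081, -0.1326, 0.0043]
tool_rot: [[-0.013, -0.0, 1.0], [-1.0, 0.0, -0.013], [-0.0, -1.0, -0.0]]
ft_force: [-0.6, 0.2, 0.0]
grip_width: 0.0131
```

carry_out:
  targets:
    - [[0.85, 0, 0, -2, 0, 0, 0], [0.85, 0, 0, -3, 0, 0, 0], [0.85, 0, 0, -3, 0, 0, 0]]

```text
time_s: 19.95
position: [0.508, -0.1326, 0.0012]
tool_rot: [[-0.013, -0.0, 1.0], [-1.0, 0.0, -0.013], [-0.0, -1.0, -0.0]]
ft_force: [-0.3, 1.0, -0.1]
grip_width: 0.0125
```

carry_out:
  targets:
    - [[0.85, 0, 0, -1, 0, 0, 0], [0.85, 0, 0, -2, 0, 0, 0], [0.85, 0, 0, -2, 0, 0, 0]]

```text
time_s: 20.2
position: [0.5081, -0.1326, -0.0008]
tool_rot: [[-0.013, -0.0, 1.0], [-1.0, 0.0, -0.013], [-0.0, -1.0, -0.0]]
ft_force: [0.3, 0.5, 0.3]
grip_width: 0.0128
```

```bash
python3 - <<'E'
from crop import *
c=shot('side','side18'); s=env.observe(); print(s['time_s'],s['position'].round(4),s['ft_force'].round(2),s['joint_efforts'].round(1))
x0,y0=285,195
a=load('side18')['img'][y0:y0+70,x0:x0+80,::-1].copy(); a=cv2.resize(a,None,fx=9,fy=9,interpolation=cv2.INTER_NEAREST)
a=np.clip(a*1.6,0,255).astype(np.uint8)
cv2.imwrite('pics/d18.png',a)
E
```

```text
20.25 [ 0.5081 -0.1326 -0.0007] [-0.3  -0.5  -0.13] [ -0.  -47.6 -13.5  -0.   -0.    0. ]
```

View pics/d18.png

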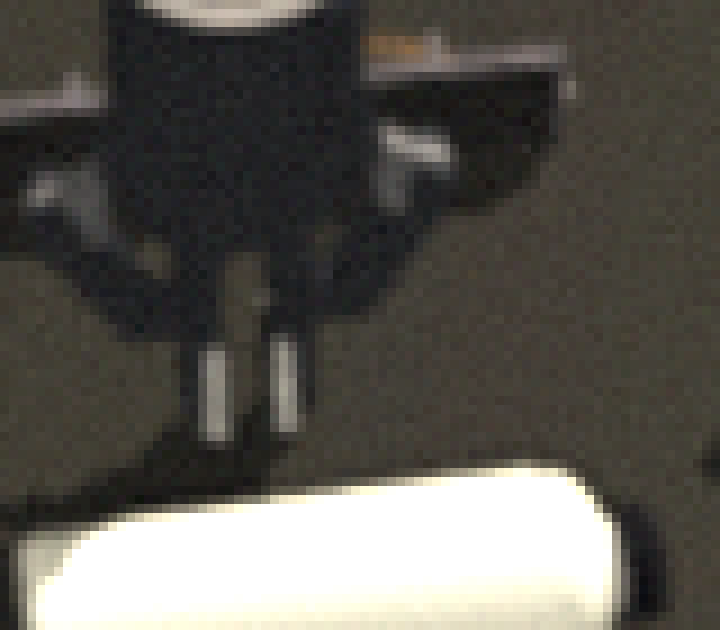

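carry_out:
  targets:
    - [[0.85, 0, 0, -1, 0, 0, 0], [0.85, 0, 0, -2, 0, 0, 0], [0.85, 0, 0, -2, 0, 0, 0]]

```text
time_s: 20.5
position: [0.5083, -0.1327, -0.0016]
tool_rot: [[-0.013, 0.001, 1.0], [-1.0, -0.001, -0.013], [0.0, -1.0, 0.001]]
ft_force: [-2.6, 1.5, 12.0]
grip_width: 0.0128
```

carry_out:
  targets:
    - [[0.85, 0, 0, -1, 0, 0, 0], [0.85, 0, 0, -2, 0, 0, 0], [0.85, 0, 0, -2, 0, 0, 0]]

```text
time_s: 20.75
position: [0.5084, -0.1327, -0.0017]
tool_rot: [[-0.013, 0.002, 1.0], [-1.0, -0.001, -0.013], [0.001, -1.0, 0.002]]
ft_force: [-8.3, 4.0, 34.0]
grip_width: 0.0124
```

carry_out:
  targets:
    - [[0.85, 0, 0, -1, 0, 0, 0], [0.85, 0, 0, -2, 0, 0, 0], [0.85, 0, 0, -2, 0, 0, 0]]

```text
time_s: 21.0
position: [0.5084, -0.1328, -0.0018]
tool_rot: [[-0.013, 0.003, 1.0], [-1.0, -0.002, -0.013], [0.002, -1.0, 0.003]]
ft_force: [-15.5, 5.4, 56.7]
grip_width: 0.0124
```

carry_out:
  targets:
    - [[0.85, 0, 0, 20, 0, 0, 0], [0.85, 0, 0, 50, 0, 0, 0], [0.85, 0, 0, 85, 0, 0, 0], [0.85, 1, -30, 95, 0, 0, 0], [0.85, 2, -65, 95, 0, 0, 0], [0.85, 2, -95, 90, 0, 0, 0], [0.85, 2, -117, 80, 0, 0, 0], [0.85, 2, -117, 72, 0, 0, 0], [0.85, 2, -117, 68, 0, 0, 0], [0.85, 2, -117, 67, 0, 0, 0], [0.85, 2, -117, 67, 0, 0, 0]]

```text
time_s: 21.92
position: [0.5101, -0.2485, 0.0602]
tool_rot: [[-0.012, -0.001, 1.0], [-1.0, 0.001, -0.012], [-0.001, -1.0, -0.001]]
ft_force: [0.6, -0.0, 0.1]
grip_width: 0.0127
```

carry_out:
  targets:
    - [[0.85, 0, 0, -1, 0, 0, 0], [0.85, 0, 0, -1, 0, 0, 0]]

```text
time_s: 22.08
position: [0.5104, -0.249, 0.0598]
tool_rot: [[-0.012, 0.0, 1.0], [-1.0, -0.0, -0.012], [0.0, -1.0, 0.0]]
ft_force: [1.1, -0.1, 0.7]
grip_width: 0.0131
```

carry_out:
  targets:
    - [[0.85, 0, 0, -0.7, 0, 0, 0], [0.85, 0, 0, -0.7, 0, 0, 0]]

```text
time_s: 22.25
position: [0.5103, -0.2494, 0.0589]
tool_rot: [[-0.013, 0.0, 1.0], [-1.0, -0.0, -0.013], [0.0, -1.0, 0.0]]
ft_force: [-1.4, -0.0, -0.3]
grip_width: 0.0127
```

carry_out:
  targets:
    - [[0.85, 0, 0, -0.6, 0, 0, 0], [0.85, 0, 0, -0.6, 0, 0, 0]]

```text
time_s: 22.42
position: [0.5103, -0.2497, 0.0584]
tool_rot: [[-0.013, 0.0, 1.0], [-1.0, -0.0, -0.013], [0.0, -1.0, 0.0]]
ft_force: [0.7, -0.5, 1.7]
grip_width: 0.0129
```

carry_out:
  targets:
    - [[0.85, 0, 0, -0.5, 0, 0, 0], [0.85, 0, 2, -0.5, 0, 0, 0], [0.85, 0, 6, -0.5, 0, 0, 0], [0.85, 0, 11, -0.5, 0, 0, 0], [0.85, 0, 16, -0.5, 0, 0, 0]]

```text
time_s: 22.83
position: [0.5104, -0.2339, 0.0583]
tool_rot: [[-0.014, 0.001, 1.0], [-1.0, -0.001, -0.014], [0.001, -1.0, 0.001]]
ft_force: [-1.5, -0.0, 5.8]
grip_width: 0.0128
```

carry_out:
  targets:
    - [[0.85, 0, 5, 0, 0, 0, 0], [0.85, 0, 10, 0, 0, 0, 0], [0.85, 0, 13, 0, 0, 0, 0], [0.85, 0, 14, 0, 0, 0, 0], [0.85, 0, 14, 0, 0, 0, 0]]

```text
time_s: 23.25
position: [0.5104, -0.2197, 0.058]
tool_rot: [[-0.013, 0.001, 1.0], [-1.0, -0.0, -0.013], [0.0, -1.0, 0.001]]
ft_force: [-0.1, -0.2, 6.9]
grip_width: 0.0127
```

```bash
python3 - <<'E'
from crop import *
c=shot('side','side19'); s=env.observe(); print(s['time_s'],s['position'].round(4),s['ft_force'].round(2))
cv2.imwrite('pics/d19.png',crop('side19',275,200,370,290,8,''))
E
```

```text
23.3 [ 0.5105 -0.2199  0.058 ] [-0.36  0.55  5.68]
```

View pics/d19.png

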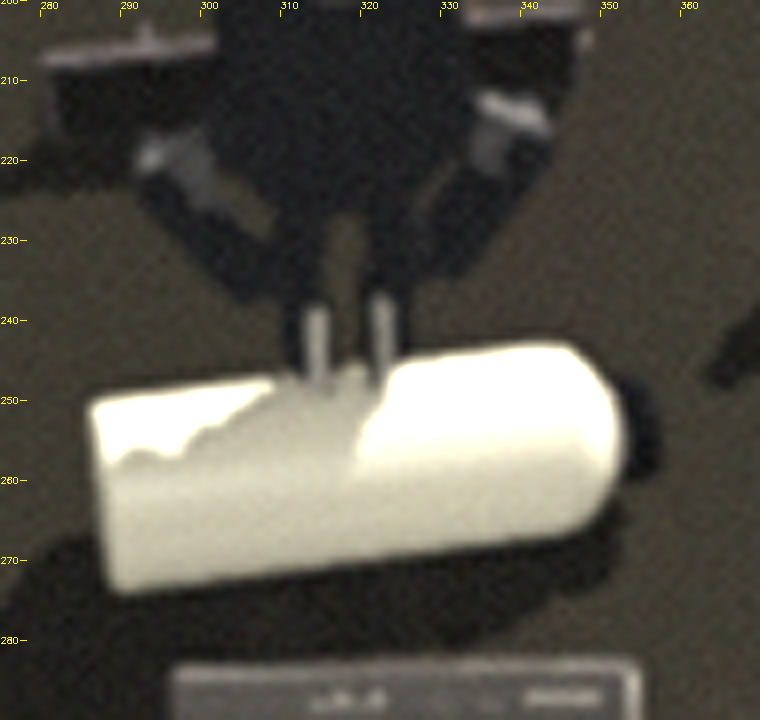

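carry_out:
  targets:
    - [[0.85, 0, 0, 4, 0, 0, 0], [0.85, 0, -8, 4, 0, 0, 0], [0.85, 0, -16, 4, 0, 0, 0], [0.85, 0, -16, 1.5, 0, 0, 0], [0.85, 0, -16, 0, 0, 0, 0], [0.85, 0, -16, 0, 0, 0, 0], [0.85, 0, -14, 0, 0, 0, 0], [0.85, 0, -10, 0, 0, 0, 0], [0.85, 0, -5, 0, 0, 0, 0], [0.85, 0, 0, 0, 0, 0, 0], [0.85, 0, 5, 0, 0, 0, 0], [0.85, 0, 10, 0, 0, 0, 0], [0.85, 0, 15, 0, 0, 0, 0], [0.85, 0, 18.5, 0, 0, 0, 0], [0.85, 0, 20, 0, 0, 0, 0], [0.85, 0, 20, 0, 0, 0, 0]]

```text
time_s: 24.63
position: [0.5104, -0.1996, 0.0578]
tool_rot: [[-0.013, 0.001, 1.0], [-1.0, -0.0, -0.013], [0.0, -1.0, 0.001]]
ft_force: [0.1, 0.6, 6.0]
grip_width: 0.0123
```

carry_out:
  targets:
    - [[0.85, 0, 0, 4, 0, 0, 0], [0.85, 0, -9, 4, 0, 0, 0], [0.85, 0, -18, 4, 0, 0, 0], [0.85, 0, -18, 1.5, 0, 0, 0], [0.85, 0, -18, 0, 0, 0, 0], [0.85, 0, -18, 0, 0, 0, 0], [0.85, 0, -16, 0, 0, 0, 0], [0.85, 0, -12, 0, 0, 0, 0], [0.85, 0, -7, 0, 0, 0, 0], [0.85, 0, -2, 0, 0, 0, 0], [0.85, 0, 3, 0, 0, 0, 0], [0.85, 0, 8, 0, 0, 0, 0], [0.85, 0, 13, 0, 0, 0, 0], [0.85, 0, 16.5, 0, 0, 0, 0], [0.85, 0, 18, 0, 0, 0, 0], [0.85, 0, 18, 0, 0, 0, 0]]

```text
time_s: 25.97
position: [0.5104, -0.1816, 0.0579]
tool_rot: [[-0.013, 0.001, 1.0], [-1.0, -0.0, -0.013], [0.0, -1.0, 0.001]]
ft_force: [-0.4, 0.4, 7.1]
grip_width: 0.0127
```

```bash
cat > look.py <<'E'
import sys
from cyl import *
from crop import *
n=sys.argv[1]
c=shot('side',n); s=env.observe(); print(s['time_s'],s['position'].round(4),s['ft_force'].round(2))
cv2.imwrite('pics/%s_c.png'%n,crop(n,275,190,370,280,7,''))
im=c['img'].astype(float).mean(2)
# lower silhouette edge at two columns -> y, yaw
R=[]
for u in (296,340):
    col=im[205:300,u]
    i=np.where(col>75)[0]; i=i[i>5]
    # largest bright run
    runs=np.split(i,np.where(np.diff(i)>1)[0]+1); r=max(runs,key=len); R.append((u,205+r[0],205+r[-1]))
print(R)
lo=[(u,b+.5) for u,a,b in R]
def f(p):
    S=sil(c,[.52,p[0],p[1]],np.linspace(-.09,.06,16)); L=np.array([q[q[:,1].argmax()] for q in S])
    return [np.interp(u,L[:,0],L[:,1])-v for u,v in lo]
r=least_squares(f,[-.2,0.],diff_step=1e-4); print('cyl side y (biased)',(r.x[0]*1e3).round(1),'yaw deg',np.degrees(r.x[1]).round(2))
E
python3 - <<'E'
import sys; sys.argv=['x','side0b']
E
python3 look.py side20
```

```text
26.0167 [ 0.5104 -0.1818  0.058 ] [-0.39  0.08  6.08]
[(296, np.int64(238), np.int64(261)), (340, np.int64(233), np.int64(256))]
cyl side y (biased) -194.7 yaw deg -1.65
```

View pics/side20_c.png

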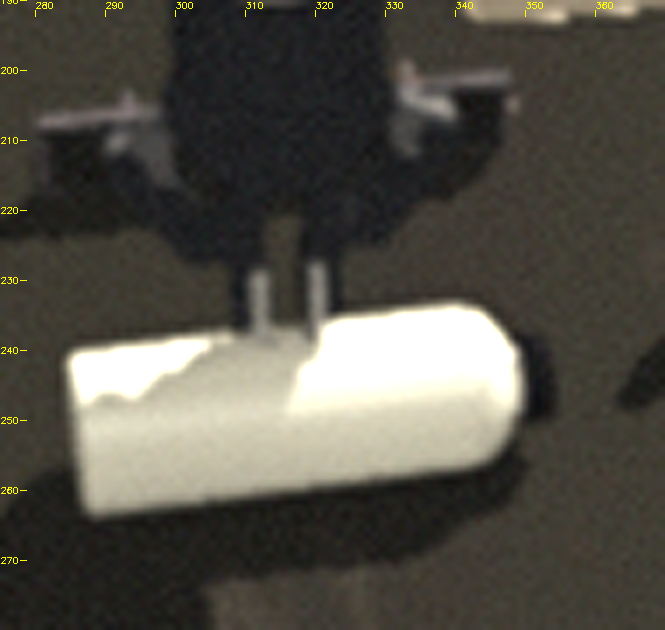

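carry_out:
  targets:
    - [[0.85, 0, 0, 4, 0, 0, 0], [0.85, 0, -9, 4, 0, 0, 0], [0.85, 0, -18, 4, 0, 0, 0], [0.85, 0, -18, 1.5, 0, 0, 0], [0.85, 0, -18, 0, 0, 0, 0], [0.85, 0, -18, 0, 0, 0, 0], [0.85, 0, -16, 0, 0, 0, 0], [0.85, 0, -12, 0, 0, 0, 0], [0.85, 0, -7, 0, 0, 0, 0], [0.85, 0, -2, 0, 0, 0, 0], [0.85, 0, 3, 0, 0, 0, 0], [0.85, 0, 8, 0, 0, 0, 0], [0.85, 0, 13, 0, 0, 0, 0], [0.85, 0, 16.5, 0, 0, 0, 0], [0.85, 0, 18, 0, 0, 0, 0], [0.85, 0, 18, 0, 0, 0, 0]]

```text
time_s: 27.35
position: [0.5105, -0.1636, 0.058]
tool_rot: [[-0.013, 0.001, 1.0], [-1.0, -0.0, -0.013], [0.0, -1.0, 0.001]]
ft_force: [-0.4, 0.6, 7.3]
grip_width: 0.0131
```

carry_out:
  targets:
    - [[0.85, 0, 0, 4, 0, 0, 0], [0.85, 0, -9, 4, 0, 0, 0], [0.85, 0, -18, 4, 0, 0, 0], [0.85, 0, -18, 1.5, 0, 0, 0], [0.85, 0, -18, 0, 0, 0, 0], [0.85, 0, -18, 0, 0, 0, 0], [0.85, 0, -16, 0, 0, 0, 0], [0.85, 0, -12, 0, 0, 0, 0], [0.85, 0, -7, 0, 0, 0, 0], [0.85, 0, -2, 0, 0, 0, 0], [0.85, 0, 3, 0, 0, 0, 0], [0.85, 0, 8, 0, 0, 0, 0], [0.85, 0, 13, 0, 0, 0, 0], [0.85, 0, 16.5, 0, 0, 0, 0], [0.85, 0, 18, 0, 0, 0, 0], [0.85, 0, 18, 0, 0, 0, 0]]

```text
time_s: 28.68
position: [0.5105, -0.1456, 0.0581]
tool_rot: [[-0.013, 0.001, 1.0], [-1.0, -0.0, -0.013], [0.0, -1.0, 0.001]]
ft_force: [-0.4, 0.5, 8.2]
grip_width: 0.0129
```

carry_out:
  targets:
    - [[0.85, 0, 0, 4, 0, 0, 0], [0.85, 0, -9, 4, 0, 0, 0], [0.85, 0, -18, 4, 0, 0, 0], [0.85, 0, -18, 1.5, 0, 0, 0], [0.85, 0, -18, 0, 0, 0, 0], [0.85, 0, -18, 0, 0, 0, 0], [0.85, 0, -16, 0, 0, 0, 0], [0.85, 0, -12, 0, 0, 0, 0], [0.85, 0, -7, 0, 0, 0, 0], [0.85, 0, -2, 0, 0, 0, 0], [0.85, 0, 3, 0, 0, 0, 0], [0.85, 0, 8, 0, 0, 0, 0], [0.85, 0, 13, 0, 0, 0, 0], [0.85, 0, 16.5, 0, 0, 0, 0], [0.85, 0, 18, 0, 0, 0, 0], [0.85, 0, 18, 0, 0, 0, 0]]

```text
time_s: 30.02
position: [0.5105, -0.1276, 0.0582]
tool_rot: [[-0.013, 0.001, 1.0], [-1.0, -0.001, -0.013], [0.001, -1.0, 0.001]]
ft_force: [-1.4, 0.5, 7.3]
grip_width: 0.013
```

```bash
python3 look.py side21
```

```text
30.0667 [ 0.5105 -0.1278  0.0582] [-0.57  0.33  8.23]
[(296, np.int64(224), np.int64(246)), (340, np.int64(221), np.int64(240))]
cyl side y (biased) -134.9 yaw deg 0.93
```

View pics/side21_c.png

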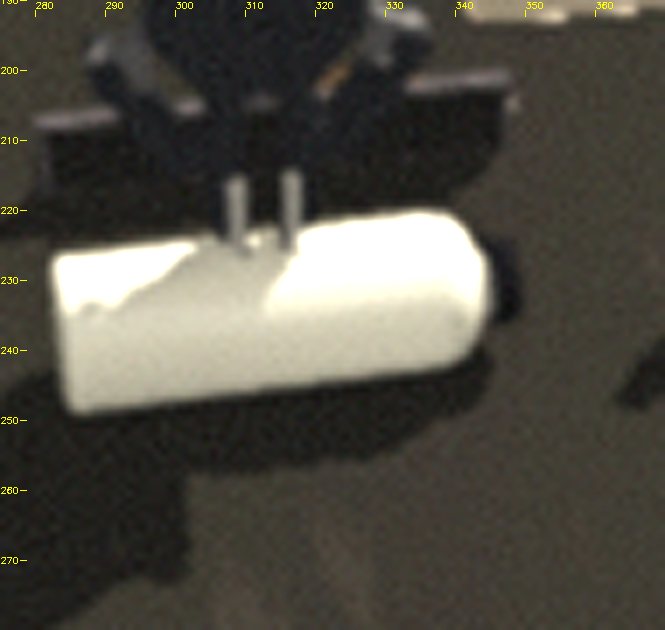

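carry_out:
  targets:
    - [[0.85, 0, 0, 4, 0, 0, 0], [0.85, 0, -9, 4, 0, 0, 0], [0.85, 0, -18, 4, 0, 0, 0], [0.85, 0, -18, 1.5, 0, 0, 0], [0.85, 0, -18, 0, 0, 0, 0], [0.85, 0, -18, 0, 0, 0, 0], [0.85, 0, -16, 0, 0, 0, 0], [0.85, 0, -12, 0, 0, 0, 0], [0.85, 0, -7, 0, 0, 0, 0], [0.85, 0, -2, 0, 0, 0, 0], [0.85, 0, 3, 0, 0, 0, 0], [0.85, 0, 8, 0, 0, 0, 0], [0.85, 0, 13, 0, 0, 0, 0], [0.85, 0, 16.5, 0, 0, 0, 0], [0.85, 0, 18, 0, 0, 0, 0], [0.85, 0, 18, 0, 0, 0, 0]]

```text
time_s: 31.4
position: [0.5105, -0.1096, 0.0582]
tool_rot: [[-0.013, 0.001, 1.0], [-1.0, -0.001, -0.013], [0.001, -1.0, 0.001]]
ft_force: [-2.0, 1.4, 9.6]
grip_width: 0.0127
```

carry_out:
  targets:
    - [[0.85, 0, 0, 4, 0, 0, 0], [0.85, 0, -9, 4, 0, 0, 0], [0.85, 0, -18, 4, 0, 0, 0], [0.85, 0, -18, 1.5, 0, 0, 0], [0.85, 0, -18, 0, 0, 0, 0], [0.85, 0, -18, 0, 0, 0, 0], [0.85, 0, -16, 0, 0, 0, 0], [0.85, 0, -12, 0, 0, 0, 0], [0.85, 0, -7, 0, 0, 0, 0], [0.85, 0, -2, 0, 0, 0, 0], [0.85, 0, 3, 0, 0, 0, 0], [0.85, 0, 8, 0, 0, 0, 0], [0.85, 0, 13, 0, 0, 0, 0], [0.85, 0, 16.5, 0, 0, 0, 0], [0.85, 0, 18, 0, 0, 0, 0], [0.85, 0, 18, 0, 0, 0, 0]]

```text
time_s: 32.73
position: [0.5105, -0.0916, 0.0582]
tool_rot: [[-0.013, 0.001, 1.0], [-1.0, -0.001, -0.013], [0.001, -1.0, 0.001]]
ft_force: [-1.0, -0.7, 10.4]
grip_width: 0.0128
```

carry_out:
  targets:
    - [[0.85, 0, 0, 4, 0, 0, 0], [0.85, 0, -9, 4, 0, 0, 0], [0.85, 0, -18, 4, 0, 0, 0], [0.85, 0, -18, 1.5, 0, 0, 0], [0.85, 0, -18, 0, 0, 0, 0], [0.85, 0, -18, 0, 0, 0, 0], [0.85, 0, -16, 0, 0, 0, 0], [0.85, 0, -12, 0, 0, 0, 0], [0.85, 0, -7, 0, 0, 0, 0], [0.85, 0, -2, 0, 0, 0, 0], [0.85, 0, 3, 0, 0, 0, 0], [0.85, 0, 8, 0, 0, 0, 0], [0.85, 0, 13, 0, 0, 0, 0], [0.85, 0, 16.5, 0, 0, 0, 0], [0.85, 0, 18, 0, 0, 0, 0], [0.85, 0, 18, 0, 0, 0, 0]]

```text
time_s: 34.07
position: [0.5105, -0.0735, 0.0583]
tool_rot: [[-0.013, 0.001, 1.0], [-1.0, -0.001, -0.013], [0.001, -1.0, 0.001]]
ft_force: [-1.6, 0.3, 10.6]
grip_width: 0.0127
```

```bash
sed -i 's/(296,340)/(292,325)/' look.py; python3 look.py side22; python3 - <<'E'
from crop import *
shot('top','top22'); cv2.imwrite('pics/t22.png',crop('top22',290,150,440,260,5,''))
E
```

```text
34.1167 [ 0.5105 -0.0737  0.0582] [-0.43  1.   10.47]
[(292, np.int64(212), np.int64(233)), (325, np.int64(211), np.int64(229))]
cyl side y (biased) -81.2 yaw deg -0.36
```

View pics/side22_c.png

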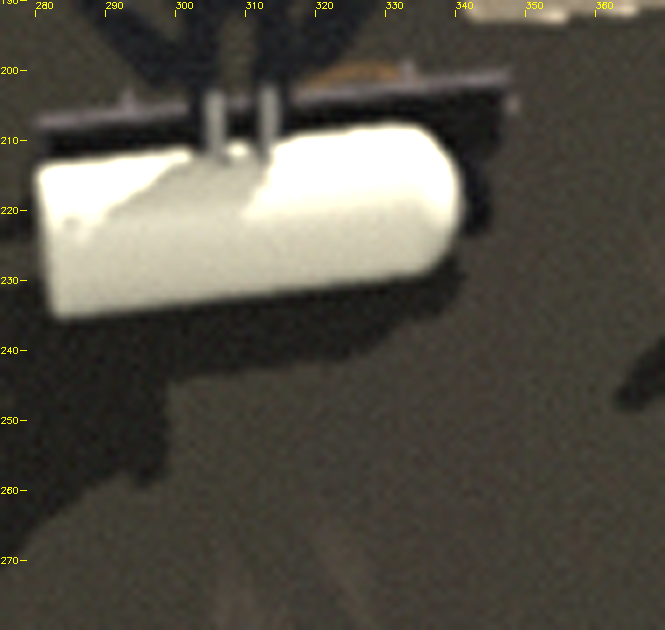

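View pics/t22.png

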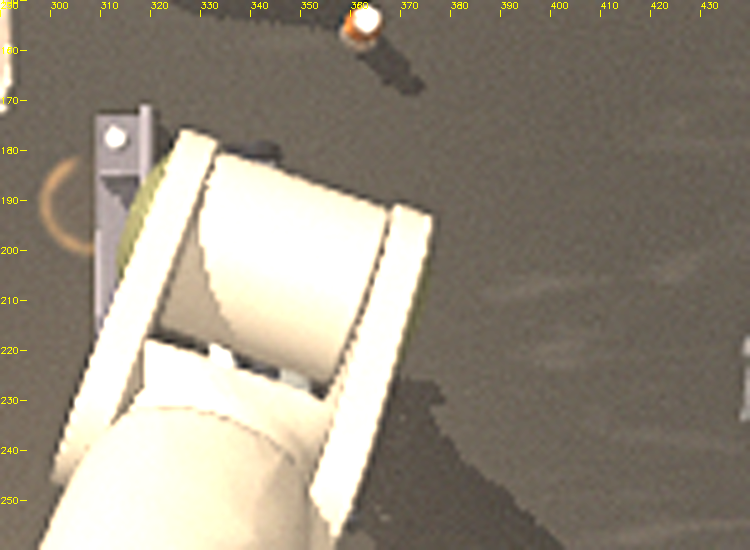

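carry_out:
  targets:
    - [[0.85, 0, 0, 4, 0, 0, 0], [0.85, 0, -9, 4, 0, 0, 0], [0.85, 0, -18, 4, 0, 0, 0], [0.85, 0, -18, 1.5, 0, 0, 0], [0.85, 0, -18, 0.2, 0, 0, 0], [0.85, 0, -18, 0.2, 0, 0, 0], [0.85, 0, -16, 0.2, 0, 0, 0], [0.85, 0, -12, 0.2, 0, 0, -0.2], [0.85, 0, -7, 0.2, 0, 0, -0.4], [0.85, 0, -2, 0.2, 0, 0, -0.6], [0.85, 0, 3, 0.2, 0, 0, -0.8], [0.85, 0, 8, 0.2, 0, 0, -1], [0.85, 0, 13, 0.2, 0, 0, -1], [0.85, 0, 16.5, 0.2, 0, 0, -1], [0.85, 0, 18, 0.2, 0, 0, -1], [0.85, 0, 18, 0.2, 0, 0, -1]]

```text
time_s: 35.5
position: [0.5104, -0.0554, 0.0583]
tool_rot: [[-0.03, 0.001, 1.0], [-1.0, -0.0, -0.03], [0.0, -1.0, 0.001]]
ft_force: [-2.4, 0.7, 8.9]
grip_width: 0.013
```

carry_out:
  targets:
    - [[0.85, 0, 0, 4, 0, 0, 1], [0.85, 0, -9, 4, 0, 0, 1], [0.85, 0, -18, 4, 0, 0, 1], [0.85, 0, -18, 1.5, 0, 0, 1], [0.85, 0, -18, 0, 0, 0, 1], [0.85, 0, -18, 0, 0, 0, 1], [0.85, 0, -16, 0, 0, 0, 1], [0.85, 0, -12, 0, 0, 0, 0.8], [0.85, 0, -8, 0, 0, 0, 0.6], [0.85, 0, -4, 0, 0, 0, 0.4], [0.85, 0, 0, 0, 0, 0, 0.2], [0.85, 0, 3, 0, 0, 0, 0], [0.85, 0, 6, 0, 0, 0, 0], [0.85, 0, 8, 0, 0, 0, 0], [0.85, 0, 8, 0, 0, 0, 0]]

```text
time_s: 36.75
position: [0.5107, -0.0477, 0.0583]
tool_rot: [[-0.03, 0.002, 1.0], [-1.0, -0.001, -0.03], [0.001, -1.0, 0.002]]
ft_force: [-0.8, -1.0, 7.2]
grip_width: 0.0127
```

```bash
python3 look.py side23
```

```text
36.8 [ 0.5107 -0.0478  0.0583] [-0.55 -2.15  7.08]
[(292, np.int64(211), np.int64(226)), (325, np.int64(211), np.int64(222))]
cyl side y (biased) -50.9 yaw deg -0.2
```

View pics/side23_c.png

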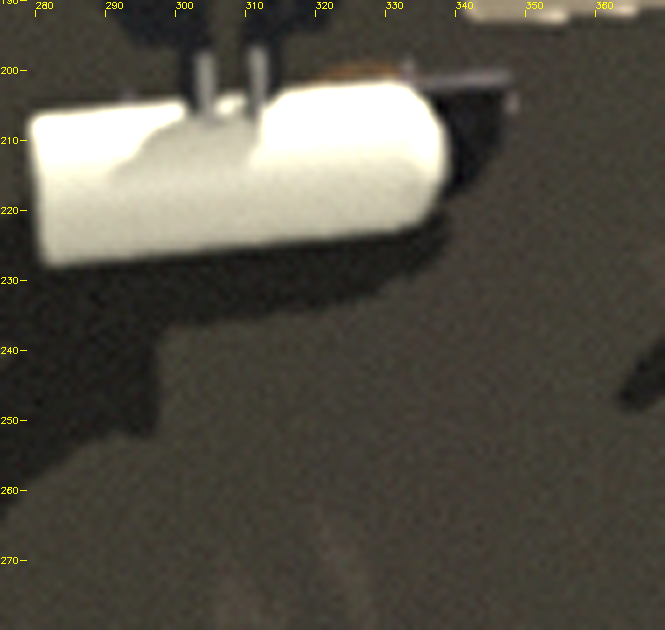

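carry_out:
  targets:
    - [[0.85, 0, 2, 0, 0, 0, 0], [0.85, 0, 4, 0, 0, 0, 0], [0.85, 0, 4, 0, 0, 0, 0]]

```text
time_s: 37.05
position: [0.5108, -0.044, 0.0583]
tool_rot: [[-0.03, 0.002, 1.0], [-1.0, -0.002, -0.03], [0.001, -1.0, 0.002]]
ft_force: [1.1, -1.9, 5.4]
grip_width: 0.0127
```

carry_out:
  targets:
    - [[0.85, 0, 2, 0, 0, 0, 0], [0.85, 0, 4, 0, 0, 0, 0], [0.85, 0, 4, 0, 0, 0, 0]]

```text
time_s: 37.3
position: [0.5107, -0.0398, 0.0582]
tool_rot: [[-0.03, 0.002, 1.0], [-1.0, -0.001, -0.03], [0.001, -1.0, 0.002]]
ft_force: [1.4, -1.9, 5.2]
grip_width: 0.0132
```

carry_out:
  targets:
    - [[0.85, 0, 0, 1, 0, 0, 0], [0.85, 0, 0, 4, 0, 0, 0], [0.85, 0, 0, 15, 0, 0, 0], [0.85, 0, 0, 40, 0, 0, 0], [0.85, 0, -10, 75, 0, 0, 0], [0.85, 0, -45, 100, 0, 0, 0], [0.85, 0, -80, 110, 0, 0, 0], [0.85, -20, -120, 120, 0, 0, 0], [0.85, -50, -160, 120, 0, 0, 0], [0.85, -80, -200, 120, 0, 0, 0], [0.85, -100, -240, 120, 0, 0, 0], [0.85, -120, -280, 120, 0, 0, 0], [0.85, -120, -280, 120, 0, 0, 0]]

```text
time_s: 38.38
position: [0.3881, -0.3221, 0.1777]
tool_rot: [[-0.033, -0.001, 0.999], [-0.999, 0.0, -0.033], [-0.0, -1.0, -0.001]]
ft_force: [-0.4, 0.5, 0.2]
grip_width: 0.0132
```

```bash
python3 look.py side24; python3 - <<'E'
from crop import *
shot('top','top24'); 
a=load('top24')['img'][150:260,290:480,::-1]; cv2.imwrite('pics/t24.png',cv2.resize(a,None,fx=4,fy=4,interpolation=cv2.INTER_CUBIC))
E
```

```text
38.4333 [ 0.3872 -0.325   0.1776] [-0.59 -3.7   1.49]
[(292, np.int64(222), np.int64(226)), (325, np.int64(211), np.int64(222))]
cyl side y (biased) -50.9 yaw deg -0.2
```

View pics/side24_c.png

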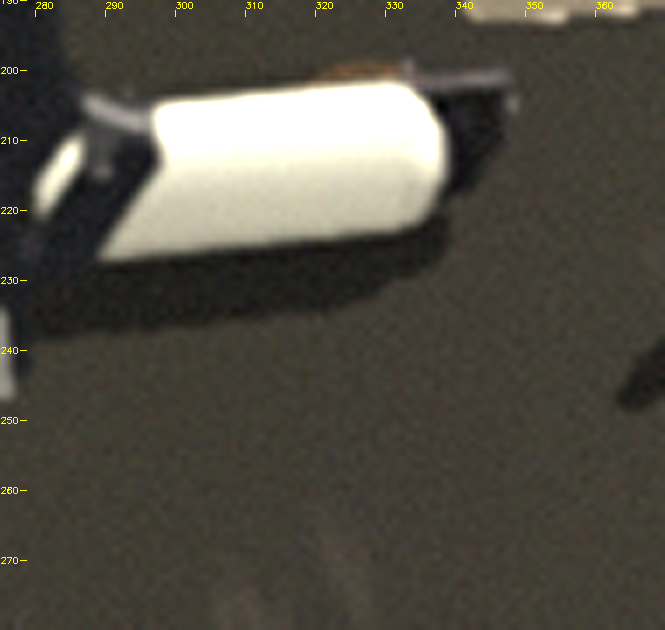

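View pics/t24.png

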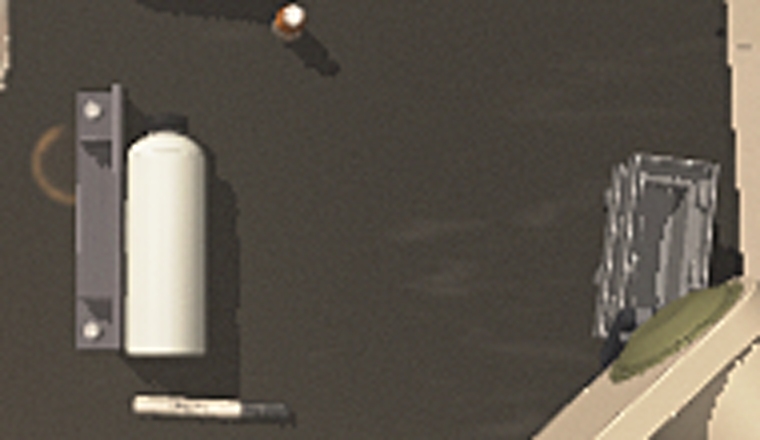

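```bash
python3 - <<'E'
from cyl import *
c=load('top24')
im=c['img'].astype(float).mean(2)
for v in (190,205,220,230): print(v, im[v,314:346].round(0).astype(int))
p,r,E=cylpose(c,[192,200,208,216,224,231],321,350,238)
print((p*[1e3,1e3,57.3]).round(1),r.round(1)); print(np.round(E,1).tolist())
for u in (319.5,320,320.5):
  a=onz(c,u,173,.038);b=onz(c,u,236,.038); print(u,(a*1e3).round(1),(b*1e3).round(1),np.degrees(np.arctan2(b[1]-a[1],b[0]-a[0])).round(2))
E
```

```text
190 [ 82  73  72  65 147 130  74  46 221 235 233 235 235 237 238 237 236 236
 233 227 220 209 199 186 168 144 133  75  50  52  68  69]
205 [114 110 115 117 117 122  57 142 221 235 234 235 235 239 239 237 235 236
 233 226 215 206 192 180 158 140 133  75  53  50  55  55]
220 [113 115 115 113 120 128  61  95 223 233 233 234 233 237 238 235 232 233
 228 220 213 201 187 172 155 137 127  77  53  53  52  57]
230 [109 109 115  77 117 128  61 143 222 233 232 233 232 236 236 234 231 231
 228 217 211 198 183 168 151 136 126  74  51  55  55  53]
[520.6 -46.3  -2.4] [-1.1  1.  -1.   1.1 -0.9  1.1 -1.3  1.1 -1.2  1.2 -1.1  1.2  0. ]
[[321.5, 339.2], [321.3, 339.0], [321.0, 339.0], [321.4, 338.8], [321.2, 338.7], [321.0, 338.6]]
319.5 [626.7 -17.5  38. ] [437.2 -12.   38. ] 178.35
320 [626.7 -19.   38. ] [437.1 -13.5  38. ] 178.35
320.5 [626.6 -20.5  38. ] [437.1 -15.   38. ] 178.34
```

```bash
python3 - <<'E'
from crop import *
s=env.observe(); print(s['time_s'],s['position'].round(4),s['ft_force'].round(2))
c=shot('side','side25'); cv2.imwrite('pics/d25.png',crop('side25',275,255,375,345,7,''))
a=c['img'].astype(int); b=load('side0')['img'].astype(int)
for n,(x0,y0,x1,y1) in dict(cup=(262,145,295,182),vial=(365,218,385,245),marker=(262,215,273,248)).items():
    print(n, np.abs(a-b)[y0:y1,x0:x1].mean().round(1))
t=load('top24')['img'].astype(int);u=load('top0')['img'].astype(int)
for n,(x0,y0,x1,y1) in dict(cup=(222,218,252,246),vial=(355,148,372,168),marker=(320,245,366,258)).items():
    print(n, np.abs(t-u)[y0:y1,x0:x1].mean().round(1))
E
```

```text
38.4833 [ 0.3883 -0.3226  0.1774] [0.64 0.16 0.39]
cup 36.6
vial 2.5
marker 21.9
cup 1.6
vial 2.1
marker 4.0
```

View pics/d25.png

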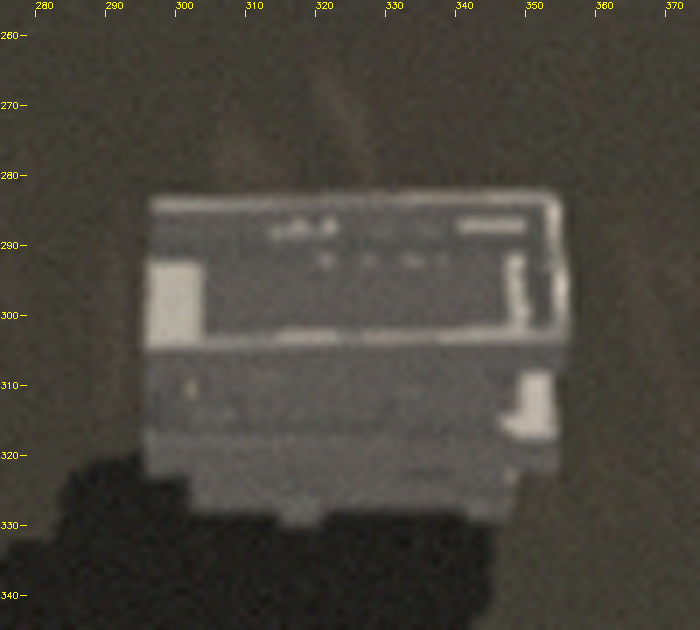

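View pics/side25.png

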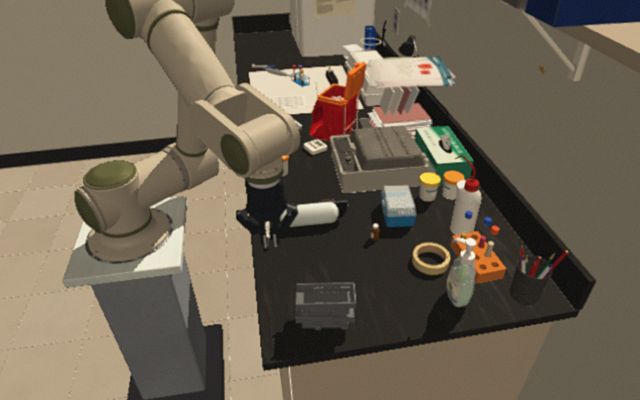

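```bash
python3 - <<'E'
from h import *
print(env.close_job()); print(env.observe()['time_s'])
E
```

```text
the job is handed in; nothing more can be done
None
the job is handed in; nothing more can be done
```

I handed the job in at about 38.5 s. The lane's bin stands turned end for end on the other bin. The cylinder was rolled from above in 11 slow strokes against the chock rail. No verdict was reported, so these are only my own last checks.

**Bins:** The upper bin is released and level, front opposite to the lower one's. Its underside was 44 mm above the lower bin's at touchdown. The centres are about 2 mm apart, as read from the side camera just before touchdown.

**Cylinder:** From the top camera its axis is about 28–31 mm from the rubber face, square within about 0.013 rad and roughly 11 mm from mid-rail. In the final push the side force on the fingers stayed near 2 N while they moved on 8 mm, so the cylinder was already against the rail. The side camera shows it did not move when I lifted off.

**Bystanders:** The cup, vial and marker look unchanged in the top view. In the last side view the arm hid the cup and marker.

What went wrong or disagreed:
- **First grasp missed:** The fingers closed to 34 mm and pushed the lane's bin about 9 mm. The second, slower grasp held.
- **Fingertip reach:** A bench touch showed the nearly shut fingertips level with the reported TCP, not 22 mm ahead of it. The strokes therefore ran at a reported TCP height of 58 mm. If the grasp-point rule is judged from the reported TCP, that height is below its 66 mm limit and the run fails. I took the rule to follow the real fingers, since otherwise the task could not be done.
- **Cameras:** The two cameras differed by 3–6 mm in absolute position. I used relative measurements for the stacking.

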